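# Set up the fallen glue bottles in the bench rack

### The arm

A 6-joint arm with a two-finger parallel gripper is mounted at the origin on the work surface; the furniture and walls round the work are solid. World frame = base frame: x ahead of the robot, y to its left, z up, the work surface at z = 0. Lengths are in mm, angles in rad, forces in N, time in s.
With the tool pointing down it reaches from about 300 to 775 mm from the base axis. Payload 14.6 kg.
Tool frame: the origin (TCP) lies midway between the tips of the shut fingers; the grasp point (between the pads) lies behind it (manip.grip_depth is the z of the grasp point in the tool frame, in mm); z points along the fingers, y is the line along which they close (so a half turn about z gives the same grasp; the last joint's range is limited). The gripper opens to 94 mm and grips with 3 to 60 N. Pads are 16 mm wide; open, the fingers measure 119 mm over their backs; the gripper's body (75 mm by 177 mm) begins 78 mm behind the grasp point.
Start: joints at [-0.067, 0.3, 1.521, -0, 1.321, -0.067], TCP at [549.99, -0.002, 205.446] pointing down, gripper open.
Joint ranges: [-3.03, 3.03], [-0.79, 2.21], [0.23, 2.52], [-1.04, 4.18], [0, 3.07], [-2.55, 2.55]. Speed limits (rad/s): [2.22, 2.22, 2.57, 3.14, 3.14, 3.14].

### API

Orientations are given as [roll, pitch, yaw] about the fixed x, y, z axes, in that order (R = Rz(yaw) Ry(pitch) Rx(roll)).
In Python, from cell import manip gives the robot as it stands.
- The arm moves only by the shell command python3 nudge.py FILE [OPENING] [FORCE], which reads ROWS from the file FILE. ROWS is a JSON list that holds a single list of rows (three levels of brackets), with 1 to 5 rows, each of 6 numbers: dx, dy, dz in mm, then a rotation vector rx, ry, rz in rad; each row is the pose to reach, as a shift and turn from the pose commanded when the command began, along the tool's axes at that moment; what a row does not reach only later rows make up. A row lasts 1/10 s, in which the tool goes at most 50 mm and 0.15 rad, less where a joint would pass 70% of its speed; a pose out of reach is approached as far as the arm can. OPENING is the finger opening in mm, set as the command begins (- or left out keeps the last). The fingers move at their own pace and stop on an object; FORCE is the grip in N (left out, the last holds). Time passes only in rows, so rows that do not move let the fingers close. It prints the time, the measured TCP pose, the force, the opening and the grip force at its end. Input that does not fit is refused with a message, and nothing moves.
- manip.read_state(): the state, without advancing time (a new reading comes with each control period).
- manip.camera(name): name is "scene" or "side" or "wrist"; returns (picture, depth): 480x640x3 uint8, red, green, blue; 480x640 float32, mm along the optical axis (not along the pixel's ray), 0 where there is no reading.
- manip.camera_info(name): a dict with "K" (3x3 intrinsics, pixels), "rvec" (rotation vector, rad) and "tvec" (3), from world to camera coordinates, as OpenCV has them; the wrist camera has in their place "mount" (4x4, takes a point from camera to tool coordinates, whose origin is the TCP and whose axes are the flange's). Camera axes: x right, y down, z forward; pixel columns grow to the right and rows downward; lengths in mm; the calibration is good to about 2 mm. A picture is of the moment at which its call begins: read the wrist's pose just before it. camera_info takes no time and is no camera call.
- manip.sign_off(): hands the job in; it is judged then, once.
The state is a dict: "clock": time; "joints": joint angles; "qd": joint speeds; "effort": joint torques, N m; "eef_pos": TCP position; "eef_rot": TCP orientation; "wrist_force": force on the tool from outside, world axes, zero at the start; "moment": the same for the moment, N m; "finger_gap": finger opening in mm; "finger_force": force on a finger pad.
Only numpy, scipy, OpenCV 4.12 (cv2) and the standard library are available. Lean on these libraries where they do the work, as an engineer would, in place of code of your own. Each camera call takes 0.05 s, during which the arm holds its last target. There are 200 camera calls.

### The job

Put the glue-bottle rack in order for the next class: stand the fallen bottles upright in the lane of the rack beside the one still standing, lift the bottles lying on the turntable off it and stand them in the free places of the same lane. When every bottle stands upright on the black strip, swing the keeper bar fully up in front of the row, up to its stop.

Things in the scene. Friction and masses are not known exactly. Their poses are not given: they have to be found in the camera images.
- rack: fixed plywood bottle rack, 210 deep, 558 long, base board 9 mm thick. x points away from the robot, y along the row, z up; origin on the table under the lane's middle. Behind the lane a back board (front face x = +30, top 94 above the table); at the lane's ends cheeks, top 54 above the table. In front the bare board runs on to x = -165; small tools may lie on it
- lane_middle (a point): middle of the lane's floor, 9 above the table, axes as the rack's. The lane is the black rubber strip: 60 deep (x from -30 to +30), 540 long (y from -270 to +270); six bottles stand in it 86 apart, wide side along the row: at about y = -215, -129, -43, 43, 129, 215
- keeper_bar (a joint): keeper bar: an 8 mm steel rod along the rack's y on two 100 mm arms outside the cheeks. Turns about a line along the rack's y; 0 rad = folded down, level, towards the robot; 1.62 rad = fully up against its stop, just past upright, close in front of the caps. Stiff pivots: it stays where it is left; about 2 N at the bar moves it
- bar_grip (a point): middle of the bar, centre of its turned wooden grip (14 mm thick, 90 long, along the row)
- bar_pivot (a point): middle of the line about which the keeper bar turns: in the rack's frame x = -42, y = 0, z = 32 mm
- turntable: base of a low turntable: a wooden disc 220 across with a rubber top, upper face 30 above the table, spins quite freely about the vertical (the base is fixed). Origin on the table under its middle
- wax: bystander: round beeswax puck, 51 across, 17 high, lying loose on the board in front of the lane near its right end; not part of the job
- bottle_s1: glue bottle, flat oval, 144 tall; body 50 wide (its y), 32 thick (its x), round cap 37 across over the top 28; 0.08 to 0.14 kg; origin in the middle of its underside, z from foot to cap. Lifted in a light pinch (3 to 5 N) across the cap, it swings in the fingers until it hangs nearly upright; 12 N holds its angle. Starts standing in the lane.
- bottle_t1: glue bottle, flat oval, 144 tall; body 50 wide (its y), 32 thick (its x), round cap 37 across over the top 28; 0.08 to 0.14 kg; origin in the middle of its underside, z from foot to cap. Lifted in a light pinch (3 to 5 N) across the cap, it swings in the fingers until it hangs nearly upright; 12 N holds its angle. Starts fallen, foot in the lane, cap towards the robot. May be absent.
- bottle_t2: glue bottle, flat oval, 144 tall; body 50 wide (its y), 32 thick (its x), round cap 37 across over the top 28; 0.08 to 0.14 kg; origin in the middle of its underside, z from foot to cap. Lifted in a light pinch (3 to 5 N) across the cap, it swings in the fingers until it hangs nearly upright; 12 N holds its angle. Starts fallen, foot in the lane, cap towards the robot. May be absent.
- bottle_t3: glue bottle, flat oval, 144 tall; body 50 wide (its y), 32 thick (its x), round cap 37 across over the top 28; 0.08 to 0.14 kg; origin in the middle of its underside, z from foot to cap. Lifted in a light pinch (3 to 5 N) across the cap, it swings in the fingers until it hangs nearly upright; 12 N holds its angle. Starts fallen, foot in the lane, cap towards the robot. May be absent.
- bottle_u1: glue bottle, flat oval, 144 tall; body 50 wide (its y), 32 thick (its x), round cap 37 across over the top 28; 0.08 to 0.14 kg; origin in the middle of its underside, z from foot to cap. Lifted in a light pinch (3 to 5 N) across the cap, it swings in the fingers until it hangs nearly upright; 12 N holds its angle. Starts lying on the turntable.
- bottle_u2: glue bottle, flat oval, 144 tall; body 50 wide (its y), 32 thick (its x), round cap 37 across over the top 28; 0.08 to 0.14 kg; origin in the middle of its underside, z from foot to cap. Lifted in a light pinch (3 to 5 N) across the cap, it swings in the fingers until it hangs nearly upright; 12 N holds its angle. Starts lying on the turntable beside another. May be absent.

How it is judged:
By the outcome, as a careful person would: the job done as asked, in the order asked, and still so for the second after the job is handed in, with the robot touching nothing.
Of bottle_t1, bottle_t2, bottle_t3, bottle_u2 only 3 to 4 are there at a start; the rules pass over those that are not, and their reading is None.
At some moment in a run one of wax may be knocked a few centimetres aside while the robot is not near it.
Once in a run the grip may slacken for a moment while it holds something.
It also fails if it takes over 210 s, if anything falls off the work surface, if the arm or the gripper's body presses on something with over 40 N, if the wrist force passes 120 N, or if a joint passes its speed limit or range.

## Working session

There is one attempt and no reset: what is moved stays moved. The work goes in short steps, Python scripts to look and compute and a shell command to move; the robot and the scene stay as the last step left them, time stands still between calls to the robot, and variables do not carry over. Pictures are saved under pics/ and viewed, at most 16 in all, crops included, and the job is handed in when it is done.

```bash
ls; mkdir -p pics
python3 - <<'E'
from cell import manip
import cv2
print(manip.grip_depth, manip.read_state())
for n in("scene","side"):
    im,d=manip.camera(n); cv2.imwrite(f"pics/{n}0.png",im[:,:,::-1]); import numpy as np; np.savez(f"pics/{n}0.npz",im=im,d=d)
    print(n,manip.camera_info(n))
print(manip.camera_info("wrist"))
E
```

```text
cell.py
nudge.py
pics
-18.8 {'clock': 0.0, 'joints': array([-6.66103831e-02,  3.00488666e-01,  1.52156546e+00,  1.29789538e-05,
        1.32072582e+00, -6.66265032e-02]), 'qd': array([-2.96033068e-04, -7.45134065e-05,  3.11628545e-04, -8.26667735e-05,
        7.00966865e-04, -5.22217259e-04]), 'effort': array([-1.53750298e-03, -5.31805658e+01, -3.52735734e+01,  7.07558286e-02,
        2.43994006e-02, -4.79655944e-05]), 'eef_pos': array([5.49736366e+02, 1.23535080e-02, 2.04883313e+02]), 'eef_rot': array([-3.14040883e+00, -9.15900582e-05,  1.57080917e+00]), 'wrist_force': array([ 1.15183537,  0.24722983, -0.19565164]), 'moment': array([ 0.00015956, -0.0028293 , -0.01453756]), 'finger_force': 0.0, 'finger_gap': 93.81295950619895}
scene {'K': array([[624.49724945,   0.        , 319.13904347],
       [  0.        , 624.49724945, 243.21009647],
       [  0.        ,   0.        ,   1.        ]]), 'rvec': array([ 2.24326526, -0.93737063,  0.38700599]), 'tvec': array([-463.53710927,  302.19361518, 1402.71419966])}
side {'K': array([[567.1652055 ,   0.        , 310.28780655],
       [  0.        , 567.1652055 , 246.40838103],
       [  0.        ,   0.        ,   1.        ]]), 'rvec': array([ 0.28987832, -2.67717428,  1.36540614]), 'tvec': array([ 514.49896645,  145.70309426, 1377.93724692])}
{'K': array([[387.44201167,   0.        , 322.39759857],
       [  0.        , 387.44201167, 240.4592376 ],
       [  0.        ,   0.        ,   1.        ]]), 'mount': array([[-4.24721507e-04, -9.72484620e-01, -2.32966702e-01,
         6.72089547e+01],
       [ 9.99999530e-01, -6.16028436e-04,  7.48419709e-04,
        -1.52549173e-01],
       [-8.71340769e-04, -2.32966275e-01,  9.72484424e-01,
        -1.79599985e+02],
       [ 0.00000000e+00,  0.00000000e+00,  0.00000000e+00,
         1.00000000e+00]])}
```
View pics/scene0.png

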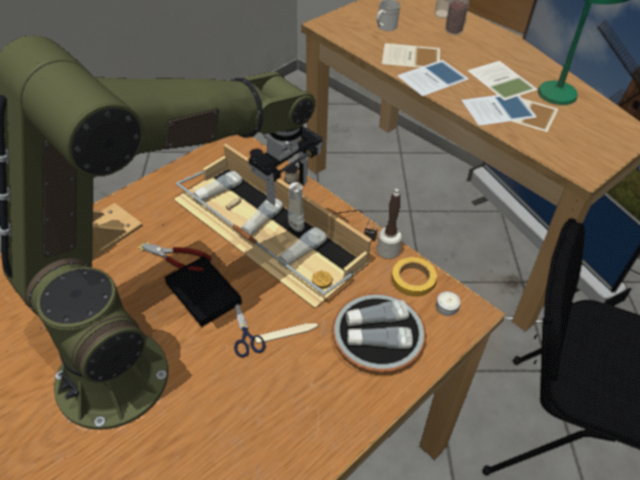

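View pics/side0.png

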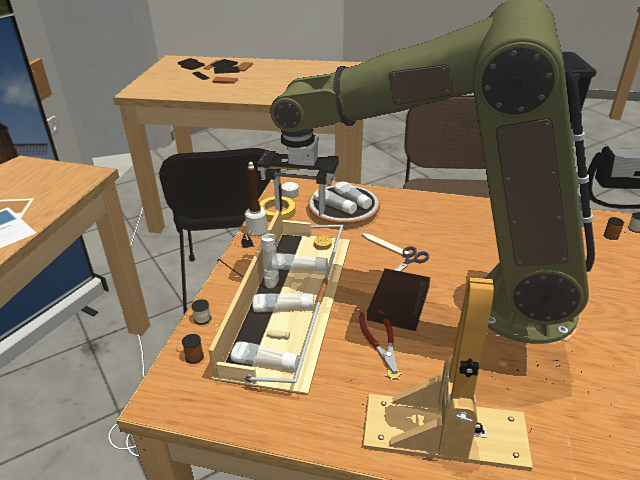

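The scene picture shows the rack in the middle (about px 175–370, 150–300), with one bottle standing at (296,205) and three fallen ones at (215,185), (265,215) and (303,245). Two bottles lie on the turntable at (378,312) and (380,337), and the wax is at (322,278). The side picture agrees, and shows a small block on the board at (278,334). Next I'll make a top-down map from the depth.

Create h.py:
```python
import numpy as np, cv2
from scipy.spatial.transform import Rotation as R
from cell import manip
def cloud(n,im,d,st=None):
    c=manip.camera_info(n);K=c["K"]
    v,u=np.nonzero(d>0);z=d[v,u]
    p=np.c_[(u-K[0,2])/K[0,0]*z,(v-K[1,2])/K[1,1]*z,z]
    if n=="wrist":
        M=c["mount"];p=p@M[:3,:3].T+M[:3,3]
        p=p@R.from_euler('xyz',st["eef_rot"]).as_matrix().T+st["eef_pos"]
    else:
        r=R.from_rotvec(c["rvec"]).as_matrix();p=(p-c["tvec"])@r
    return p,im[v,u]
def ortho(clouds,x0,x1,y0,y1,zmax=180,s=1.0):
    # rows: x decreasing downward; cols: y decreasing rightward
    H=int((x1-x0)*s);W=int((y1-y0)*s);img=np.zeros((H,W,3),np.uint8);hz=np.full((H,W),-99.)
    for p,c in clouds:
        m=(p[:,2]<zmax)&(p[:,0]>x0)&(p[:,0]<x1)&(p[:,1]>y0)&(p[:,1]<y1)&(p[:,2]>-20)
        p,c=p[m],c[m];o=np.argsort(p[:,2]);p,c=p[o],c[o]
        r=((x1-p[:,0])*s).astype(int).clip(0,H-1);q=((y1-p[:,1])*s).astype(int).clip(0,W-1)
        k=p[:,2]>=hz[r,q]-5
        img[r[k],q[k]]=c[k];hz[r[k],q[k]]=p[k,2]
    return img,hz
```

Run:
```python
from h import *
cl=[]
for n in("scene","side"):
    a=np.load(f"pics/{n}0.npz");cl.append(cloud(n,a["im"],a["d"]))
img,hz=ortho(cl,250,900,-500,500,170,0.8)
cv2.imwrite("pics/ortho0.png",img[:,:,::-1])
```

```text
(no output)
```

View pics/ortho0.png

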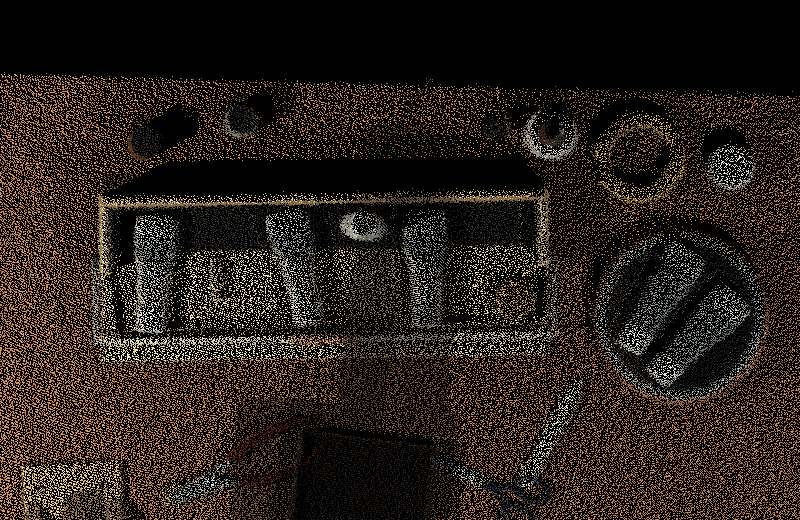

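The top-down map shows the rack square to the world: back board near row 200, cheeks at columns 100 and 545. There are fallen bottles at columns 157, 290 and 425, the standing one at (362,226), and the turntable centred at about (680,315). Next I'll fit the rack and bottle positions.

Run:
```python
from h import *
P=[];C=[];S=[]
for n in("scene","side"):
    a=np.load(f"pics/{n}0.npz");p,c=cloud(n,a["im"],a["d"]);P.append(p);C.append(c)
def box(p,x0,x1,y0,y1,z0,z1): return p[(p[:,0]>x0)&(p[:,0]<x1)&(p[:,1]>y0)&(p[:,1]<y1)&(p[:,2]>z0)&(p[:,2]<z1)]
for i,n in enumerate(("scene","side")):
    p=P[i]
    q=box(p,635,670,-170,370,91,98)  # back board top
    k=np.polyfit(q[:,1],q[:,0],1);print(n,"top",len(q),k,np.std(q[:,0]-np.polyval(k,q[:,1])),np.percentile(q[:,0],[2,98]),np.median(q[:,2]),q[:,1].min(),q[:,1].max())
    q=box(p,620,660,-170,370,60,88)
    k=np.polyfit(q[:,1],q[:,0],1);print(" face",len(q),k,np.std(q[:,0]-np.polyval(k,q[:,1])))
    for y0,y1 in((-210,-150),(350,400)):
        q=box(p,570,640,y0,y1,51,57);print(" cheek",len(q),np.percentile(q[:,1],[3,50,97]) if len(q) else 0)
    q=box(p,440,470,-200,400,5,12);print(" board front",len(q),np.percentile(q[:,0],[1,5]),np.median(q[:,2]))
    q=box(p,570,640,20,75,135,160);print(" stand",len(q),np.percentile(q[:,:],[2,50,98],axis=0).round(0).tolist())
    q=box(p,300,900,-460,-250,40,100);print("tt items",len(q),np.percentile(q,[1,99],axis=0).round(0).tolist())
    q=box(p,380,640,-460,-240,25,35);print("tt disc",len(q),np.percentile(q,[1,99],axis=0).round(0).tolist(),np.median(q[:,2]))
```

```text
scene top 344 [-2.01307293e-02  6.52755326e+02] 4.103136252753882 [640.8071149  661.44183586] 93.85603964740312 -168.13976978440706 369.6073251462436
 face 772 [-1.83995806e-02  6.48724737e+02] 4.350984885106371
 cheek 54 [-186.58344053 -181.45012647 -176.66699493]
 cheek 40 [359.40107301 365.88312768 373.06672526]
 board front 891 [444.05415525 448.99077495] 8.466494035142707
 stand 166 [[601.0, 26.0, 136.0], [613.0, 39.0, 151.0], [632.0, 60.0, 157.0]]
tt items 2199 [[422.0, -433.0, 41.0], [585.0, -285.0, 69.0]]
tt disc 3225 [[397.0, -456.0, 25.0], [604.0, -249.0, 35.0]] 29.96032450545289
side top 631 [-1.76917120e-02  6.53829698e+02] 3.4549121605710105 [643.29185943 660.02113473] 94.03653412658463 -162.17549720953227 368.8961386506658
 face 676 [-9.86509249e-03  6.46431069e+02] 5.374750549976454
 cheek 46 [-185.76807692 -177.18098832 -170.21642103]
 cheek 117 [365.85234083 371.0748189  375.35068436]
 board front 1136 [448.12639419 450.26873945] 9.067624756339352
 stand 180 [[602.0, 31.0, 136.0], [615.0, 55.0, 151.0], [634.0, 66.0, 157.0]]
tt items 914 [[420.0, -417.0, 41.0], [592.0, -274.0, 68.0]]
tt disc 1027 [[398.0, -446.0, 25.0], [607.0, -243.0, 35.0]] 30.22279074612722
```

```bash
echo '[[[0, 0, -25, 0, 0, 0.15], [0, 0, -50, 0, 0, 0.3], [0, 0, -75, 0, 0, 0.45], [0, 0, -100, 0, 0, 0.6], [0, 0, -100, 0, 0, 0.75]]]' > next.json && python3 nudge.py next.json 94 5; echo '[[[0, 0, 0, 0, 0, 0.15], [0, 0, 0, 0, 0, 0.3], [0, 0, 0, 0, 0, 0.45], [0, 0, 0, 0, 0, 0.6], [0, 0, 0, 0, 0, 0.75]]]' > next.json && python3 nudge.py next.json; echo '[[[0, 0, 0, 0, 0, 0.071], [0, 0, 0, 0, 0, 0.071]]]' > next.json && python3 nudge.py next.json
```

```text
clock: 0.6
eef_pos: [550.7, -0.0, 308.6]
eef_rot: [3.138, -0.003, 0.815]
wrist_force: [-0.1, -0.3, -0.2]
finger_gap: 93.8
finger_force: 0.0
clock: 1.1
eef_pos: [549.9, -0.0, 305.1]
eef_rot: [-3.142, 0.001, 0.065]
wrist_force: [0.4, 0.3, 0.3]
finger_gap: 93.9
finger_force: 0.0
clock: 1.3
eef_pos: [549.9, 0.0, 305.1]
eef_rot: [-3.142, 0.001, -0.001]
wrist_force: [-0.3, 0.3, 0.2]
finger_gap: 94.6
finger_force: 0.0
```

```bash
echo '[[[20, -40, 0, 0, 0, 0], [50, -80, 0, 0, 0, 0], [55, -95, 0, 0, 0, 0], [55, -95, 0, 0, 0, 0], [55, -95, 0, 0, 0, 0]]]' > next.json && python3 nudge.py next.json
python3 - <<'E'
from h import *
import pickle
st=manip.read_state();im,d=manip.camera("wrist");np.savez("pics/w1.npz",im=im,d=d,pos=st["eef_pos"],rot=st["eef_rot"])
cv2.imwrite("pics/w1.png",im[:,:,::-1]);print(st["eef_pos"],st["eef_rot"],(d>0).mean())
E
```

```text
clock: 1.8
eef_pos: [604.7, 94.5, 305.2]
eef_rot: [3.141, 0.001, 0.001]
wrist_force: [-0.4, 0.5, 0.9]
finger_gap: 94.0
finger_force: 0.0
[604.71062336  94.53814027 305.21179108] [3.14132734e+00 5.57978845e-04 1.26166618e-03] 0.9957877604166666
```

View pics/w1.png

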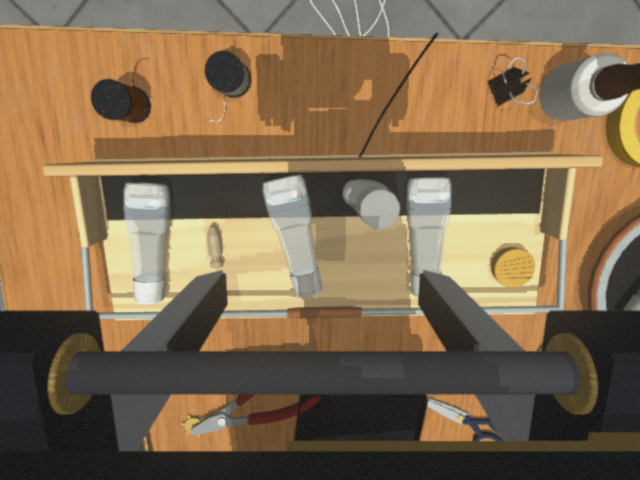

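The wrist view is clear. The fallen caps are at (148,289), (304,281) and about (425,275), partly behind a finger. The standing bottle's cap is at (380,210), the bar grip at (325,313), the strip's front edge at row 217, a peg at (215,245) and the wax at (514,266). Now I'll convert these to positions.

```bash
cat >> h.py <<'E'
def ray(n,u,v,z,st=None):
    c=manip.camera_info(n);K=c["K"];r=np.array([(u-K[0,2])/K[0,0],(v-K[1,2])/K[1,1],1.])
    if n=="wrist":
        M=c["mount"];T=R.from_euler('xyz',st["eef_rot"]).as_matrix();o=T@M[:3,3]+st["eef_pos"];r=T@M[:3,:3]@r
    else:
        Q=R.from_rotvec(c["rvec"]).as_matrix();o=-Q.T@c["tvec"];r=Q.T@r
    return o+r*(z-o[2])/r[2]
E
python3 - <<'E'
from h import *
a=np.load("pics/w1.npz");st=dict(eef_pos=a["pos"],eef_rot=a["rot"]);im,d=a["im"],a["d"]
p,c=cloud("wrist",im,d,st)
full=np.zeros(d.shape+(3,));full[d>0]=p
for nm,u,v,z in [("stripFL",106,219,9),("stripF2",240,217,9),("stripF3",330,215.5,9),("stripF4",480,213.5,9),("topL",50,175,94),("topR",598,166,94),("cheekR out",575,175,54),("gripL",288,313,32),("gripR",362,312,32),("barL",100,315,32),("barR",550,313,32)]:
    print(nm,ray("wrist",u,v,z,st).round(1),full[int(v),int(u)].round(1))
def box(p,x0,x1,y0,y1,z0,z1): return p[(p[:,0]>x0)&(p[:,0]<x1)&(p[:,1]>y0)&(p[:,1]<y1)&(p[:,2]>z0)&(p[:,2]<z1)]
q=box(p,630,670,-170,370,91,97);k=np.polyfit(q[:,1],q[:,0],1);print("top",len(q),k,np.percentile(q[:,0]-np.polyval(k,q[:,1]),[3,97]),q[:,1].min(),q[:,1].max())
for y0,y1 in((-210,-150),(350,400)):
    q=box(p,570,640,y0,y1,51,57);print("cheek",len(q),np.percentile(q[:,1],[5,50,95]))
q=box(p,570,660,0,90,147,158);print("stand",len(q),np.percentile(q,[3,50,97],axis=0).round(1).tolist())
# bottles: points over board
b=box(p,480,650,-170,365,22,56)
for y0,y1 in((265,345),(85,190),(-60,0)):
    q=b[(b[:,1]>y0)&(b[:,1]<y1)];
    for x0 in range(490,650,15):
        s=q[(q[:,0]>x0)&(q[:,0]<x0+15)]
        if len(s)>5:print(x0,len(s),np.percentile(s[:,1],[3,97]).round(1),np.percentile(s[:,2],95).round(1))
E
```

```text
stripFL [585.4 364.    9. ] [585.4 364.    9. ]
stripF2 [588. 197.   9.] [588.3 196.7  10.4]
stripF3 [590.  85.   9.] [590.7  85.    9.5]
stripF4 [ 592.7 -101.3    9. ] [ 593.6 -100.6   10.7]
topL [645.3 365.9  94. ] [645.2 366.7  92.9]
topR [ 654.5 -178.8   94. ] [ 654.5 -179.    93.8]
cheekR out [ 643.  -183.2   54. ] [ 6.394e+02 -2.179e+02  2.000e-01]
gripL [469.8 137.6  32. ] [478.7 135.7  52.1]
gripR [471.2  44.6  32. ] [479.2  46.6  50.1]
barL [466.9 374.3  32. ] [474.7 363.7  49.2]
barR [ 469.9 -192.    32. ] [637.6  46.4 408.3]
top 6604 [-1.67092241e-02  6.56247777e+02] [-5.63558646  5.55893565] -169.9914965565058 369.9897462572828
cheek 525 [-183.24235451 -178.40544008 -175.30481478]
cheek 527 [363.96907972 367.32916522 371.94560251]
stand 1285 [[605.7, 30.5, 149.7], [621.3, 45.5, 153.7], [636.0, 60.4, 155.2]]
490 350 [293.  323.4] 46.3
505 387 [292.2 322.9] 46.2
520 369 [291.1 321.2] 44.1
535 397 [289.  321.5] 44.4
550 427 [287.  321.7] 44.0
565 498 [282.9 322.7] 43.4
580 547 [280.4 325.7] 40.3
595 587 [278.6 326.2] 39.7
610 586 [278.1 324.4] 39.2
625 237 [279.2 322.9] 37.3
490 166 [ 97.3 129.3] 46.5
505 353 [ 97.3 131.7] 46.5
520 362 [100.7 133.9] 45.6
535 365 [103.5 138.3] 44.4
550 397 [105.8 142.7] 44.2
565 437 [108.2 148. ] 43.9
580 520 [109.3 154.2] 42.0
595 567 [110.3 158.6] 40.2
610 579 [112.6 162. ] 39.6
625 475 [116.  161.9] 38.4
640 17 [120. 130.] 35.1
490 57 [-22.1 -17.2] 40.8
505 88 [-21.8 -16.3] 40.4
520 223 [-48.3 -16.7] 44.1
535 363 [-47.7 -15.6] 44.2
550 398 [-48.2 -14. ] 44.1
565 433 [-49.6 -12.6] 43.9
580 532 [-52.9  -8.3] 41.4
595 565 [-54.1  -6.8] 40.2
610 571 [-53.5  -6.3] 39.6
625 507 [-52.3  -6.8] 38.4
```

```bash
echo '[[[-20, -43, 0, 0, 0, 0.055], [-40, -86, 0, 0, 0, 0.055], [-60, -129, 0, 0, 0, 0.055], [-80, -172, 0, 0, 0, 0.055], [-103, -213, 0, 0, 0, 0.055]]]' > next.json && python3 nudge.py next.json 60 4; echo '[[[0, 0, 45, 0, 0, 0], [0, 0, 90, 0, 0, 0], [0, 0, 135, 0, 0, 0], [0, 0, 180, 0, 0, 0], [0, 0, 200, 0, 0, 0]]]' > next.json && python3 nudge.py next.json; echo '[[[0, 0, 0, 0, 0, 0], [0, 0, 0, 0, 0, 0]]]' > next.json && python3 nudge.py next.json;python3 - <<'E'
from h import *
st=manip.read_state();im,d=manip.camera("wrist");cv2.imwrite("pics/w2.png",im[:,:,::-1]);print(st["eef_pos"],st["eef_rot"])
E
```

```text
clock: 2.35
eef_pos: [501.2, 308.2, 306.0]
eef_rot: [-3.141, -0.001, -0.056]
wrist_force: [0.3, -0.8, -0.3]
finger_gap: 60.8
finger_force: 0.0
clock: 2.85
eef_pos: [500.8, 305.9, 102.0]
eef_rot: [3.139, 0.004, -0.056]
wrist_force: [0.2, 0.5, 0.5]
finger_gap: 60.2
finger_force: 0.0
clock: 3.05
eef_pos: [502.7, 307.4, 106.9]
eef_rot: [-3.141, -0.001, -0.056]
wrist_force: [0.4, -0.1, 0.5]
finger_gap: 59.9
finger_force: 0.0
[502.70492531 307.44620708 106.90720412] [-3.14089593e+00 -1.26454255e-03 -5.58189283e-02]
```

View pics/w2.png

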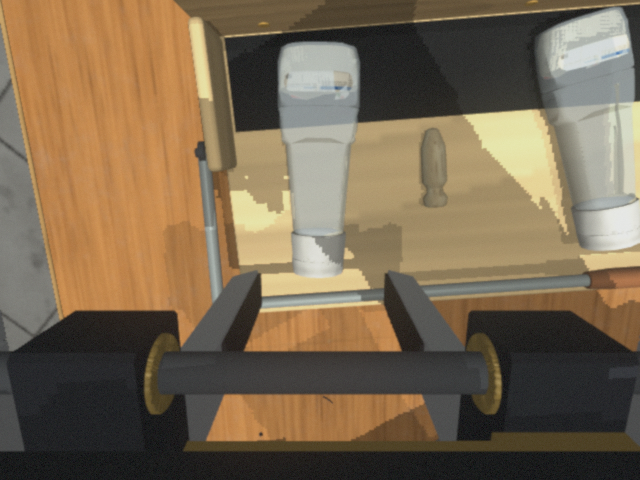

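The cap of the left bottle is at (318,253), with its end at row 275 and its joint at row 233. The fingers are centred on column 322, and the bar is at row 298 behind the cap.

```bash
python3 - <<'E'
from h import *
st=manip.read_state()
for u,v,z in((318,235,46),(318,262,46),(318,275,28),(318,43,41),(318,298,45),(400,293,49)):print(v,ray("wrist",u,v,z,st).round(1))
E
echo '[[[0, 0, 35, 0, 0, 0], [0, 0, 70, 0, 0, 0], [0, 0, 86, 0, 0, 0], [0, 0, 92, 0, 0, 0], [0, 0, 92, 0, 0, 0]]]' > next.json && python3 nudge.py next.json; echo '[[[0, 0, 1, 0, 0, 0], [0, 0, 1, 0, 0, 0]]]' > next.json && python3 nudge.py next.json
```

```text
235 [516.3 310.   46. ]
262 [498.4 311.1  46. ]
275 [483.6 312.2  28. ]
43 [629.6 303.4  41. ]
298 [473.2 312.6  45. ]
293 [475.3 258.8  49. ]
clock: 3.6
eef_pos: [502.6, 308.2, 14.4]
eef_rot: [-3.141, -0.001, -0.055]
wrist_force: [0.6, -0.2, 0.1]
finger_gap: 59.5
finger_force: 0.0
clock: 3.8
eef_pos: [502.7, 308.3, 13.8]
eef_rot: [-3.141, -0.002, -0.055]
wrist_force: [-0.1, -0.1, 0.1]
finger_gap: 59.5
finger_force: 0.0
```

```bash
echo '[[[0, 0, 0, 0, 0, 0], [0, 0, 0, 0, 0, 0], [0, 0, 0, 0, 0, 0], [0, 0, 0, 0, 0, 0], [0, 0, 0, 0, 0, 0]]]' > next.json && python3 nudge.py next.json 0 4; echo '[[[3, 0, -12, 0, 0, 0], [6, 0, -26, 0, 0, 0], [8, 0, -40, 0, 0, 0], [8, 0, -55, 0, 0, 0], [8, 0, -70, 0, 0, 0]]]' > next.json && python3 nudge.py next.json;echo '[[[0, 0, -15, 0, 0, 0], [0, 0, -30, 0, 0, 0], [0, 0, -45, 0, 0, 0], [0, 0, -60, 0, 0, 0], [0, 0, -75, 0, 0, 0]]]' > next.json && python3 nudge.py next.json; echo '[[[0, 0, -5, 0, 0, 0], [0, 0, -5, 0, 0, 0], [0, 0, -5, 0, 0, 0], [0, 0, -5, 0, 0, 0], [0, 0, -5, 0, 0, 0]]]' > next.json && python3 nudge.py next.json
python3 - <<'E'
from h import *
im,d=manip.camera("side");cv2.imwrite("pics/s3.png",cv2.resize(im[180:400,180:400,::-1],(550,550)))
E
```

```text
clock: 4.3
eef_pos: [502.1, 308.1, 12.6]
eef_rot: [-3.141, -0.0, -0.055]
wrist_force: [0.4, 0.9, 2.2]
finger_gap: 36.7
finger_force: 4.0
clock: 4.8
eef_pos: [510.2, 307.5, 84.1]
eef_rot: [-3.141, -0.001, -0.055]
wrist_force: [0.0, 0.6, -0.8]
finger_gap: 36.3
finger_force: 4.0
clock: 5.3
eef_pos: [510.0, 307.6, 158.7]
eef_rot: [-3.142, 0.0, -0.055]
wrist_force: [0.4, -0.2, -0.2]
finger_gap: 36.6
finger_force: 4.0
clock: 5.8
eef_pos: [509.9, 307.5, 161.8]
eef_rot: [3.141, 0.001, -0.055]
wrist_force: [0.1, 0.1, 0.7]
finger_gap: 36.4
finger_force: 0.4
```

View pics/s3.png

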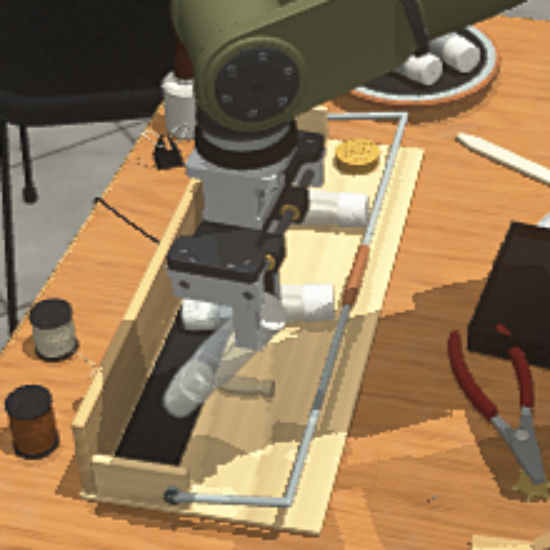

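The held bottle is tilted at about 45°, with its foot at (190,395). The pad force fell to 0.4 N, so this is the announced slackening. I'll hold and look again.

```bash
echo '[[[0, 0, 0, 0, 0, 0], [0, 0, 0, 0, 0, 0], [0, 0, 0, 0, 0, 0], [0, 0, 0, 0, 0, 0], [0, 0, 0, 0, 0, 0]]]' > next.json && python3 nudge.py next.json 0 5
python3 - <<'E'
from h import *
im,d=manip.camera("side");cv2.imwrite("pics/s4.png",cv2.resize(im[180:400,180:400,::-1],(400,400)))
E
```

```text
clock: 6.35
eef_pos: [510.0, 307.6, 162.5]
eef_rot: [-3.142, -0.0, -0.055]
wrist_force: [0.0, -0.2, 0.1]
finger_gap: 0.5
finger_force: 0.0
```

View pics/s4.png

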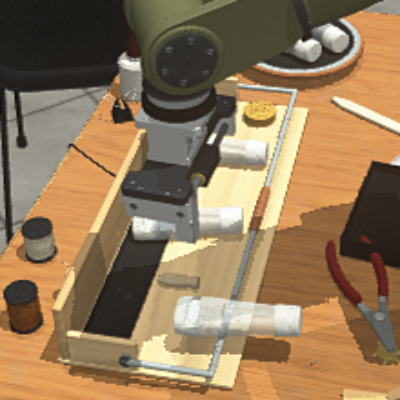

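The bottle slipped out. It now lies in front of the lane with its body across the bar, cap towards the robot at about (285,318) in this crop. I'll open the fingers, move up and back, and measure it with the wrist camera.

```bash
echo '[[[-20, 0, -40, 0, 0, 0], [-40, 0, -80, 0, 0, 0], [-60, 0, -120, 0, 0, 0], [-60, 0, -120, 0, 0, 0], [-60, 0, -120, 0, 0, 0]]]' > next.json && python3 nudge.py next.json 60 4
python3 - <<'E'
from h import *
st=manip.read_state();im,d=manip.camera("wrist");cv2.imwrite("pics/w5.png",cv2.resize(im[:,:,::-1],(640,480)));np.savez("pics/w5.npz",im=im,d=d,pos=st["eef_pos"],rot=st["eef_rot"]);print(st["eef_pos"],st["eef_rot"])
p,c=cloud("wrist",im,d,st)
q=p[(p[:,0]>380)&(p[:,0]<600)&(p[:,1]>250)&(p[:,1]<345)&(p[:,2]>22)&(p[:,2]<100)]
for x0 in range(380,600,10):
    s=q[(q[:,0]>x0)&(q[:,0]<x0+10)]
    if len(s)>15:print(x0,len(s),np.percentile(s[:,1],[3,97]).round(1),np.percentile(s[:,2],[50,95]).round(1))
E
```

```text
clock: 6.9
eef_pos: [450.1, 311.1, 283.1]
eef_rot: [-3.141, -0.001, -0.055]
wrist_force: [0.1, -0.1, -1.4]
finger_gap: 36.6
finger_force: 0.0
[450.09764006 311.05919193 283.0604674 ] [-3.14064864e+00 -1.48162704e-03 -5.47153887e-02]
380 203 [287.2 317.8] [35.8 39.3]
390 224 [285.9 319.2] [39.9 43.6]
400 253 [285.9 320.1] [41.8 45.6]
410 237 [287.8 320.4] [46.5 50. ]
420 260 [288.3 322. ] [50.4 53.7]
430 286 [288.4 323.5] [54.6 58.1]
440 315 [288.1 324.9] [58.6 62.2]
450 358 [287.9 326.8] [61.5 64.6]
460 421 [285.6 332.7] [63.1 66.9]
470 719 [253.4 341.3] [65.  70.3]
480 492 [285.3 333.8] [71.4 74.5]
490 514 [286.2 334.4] [75.2 78.2]
500 535 [287.  335.1] [78.  80.3]
510 445 [289.5 332.9] [64.4 79.5]
```

View pics/w5.png

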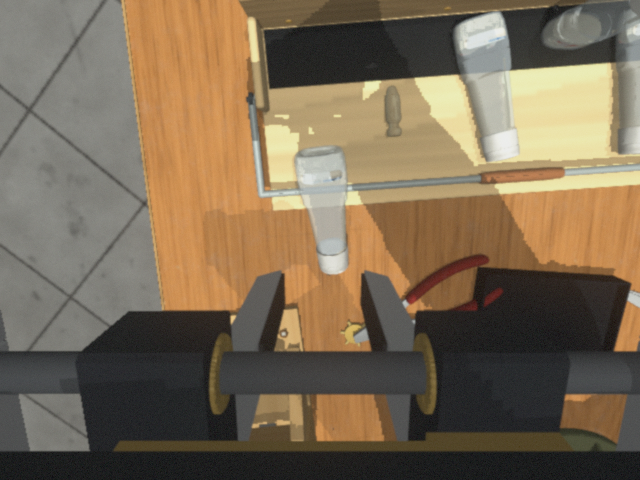

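The bottle leans over the bar. Its cap is at (333,258), about x 398, y 303, and its foot end is at (322,150), raised to z≈80. A wooden fixture shows at (270,350), so I'll check its extent before reaching there.

Run:
```python
from h import *
for n in("scene","side"):
    a=np.load(f"pics/{n}0.npz");p,c=cloud(n,a["im"],a["d"])
    for lo,hi in((20,60),(60,120),(120,180),(180,260),(260,400)):
        q=p[(p[:,0]>200)&(p[:,0]<460)&(p[:,1]>230)&(p[:,1]<520)&(p[:,2]>lo)&(p[:,2]<hi)]
        if len(q)>20: print(n,lo,len(q),np.percentile(q[:,:2],[1,50,99],axis=0).round(0).tolist())
```

```text
scene 20 300 [[201.0, 341.0], [236.0, 349.0], [269.0, 458.0]]
scene 60 76 [[200.0, 341.0], [210.0, 348.0], [229.0, 361.0]]
side 20 1020 [[201.0, 350.0], [233.0, 450.0], [270.0, 467.0]]
side 60 342 [[200.0, 347.0], [211.0, 365.0], [229.0, 465.0]]
```

```bash
echo '[[[-25, 5, 40, 0, 0, -0.13], [-50, 11, 80, 0, 0, -0.13], [-50, 11, 125, 0, 0, -0.13], [-50, 11, 170, 0, 0, -0.13], [-50, 11, 200, 0, 0, -0.13]]]' > next.json && python3 nudge.py next.json 60 4; echo '[[[0, 0, 30, 0, 0, 0], [0, 0, 55, 0, 0, 0], [0, 0, 70, 0, 0, 0], [0, 0, 75, 0, 0, 0], [0, 0, 75, 0, 0, 0]]]' > next.json && python3 nudge.py next.json; echo '[[[0, 0, 0, 0, 0, 0], [0, 0, 0, 0, 0, 0], [0, 0, 0, 0, 0, 0], [0, 0, 0, 0, 0, 0], [0, 0, 0, 0, 0, 0]]]' > next.json && python3 nudge.py next.json 0 12;  echo '[[[0, 0, -10, 0, 0, 0], [0, 0, -25, 0, 0, 0], [0, 0, -45, 0, 0, 0], [0, 0, -65, 0, 0, 0], [0, 0, -85, 0, 0, 0]]]' > next.json && python3 nudge.py next.json;echo '[[[10, 0, -20, 0, 0, 0], [25, 0, -40, 0, 0, 0], [40, 0, -60, 0, 0, 0], [60, 0, -80, 0, 0, 0], [80, 0, -100, 0, 0, 0]]]' > next.json && python3 nudge.py next.json; echo '[[[10, 0, -5, 0, 0, 0], [15, 0, -10, 0, 0, 0], [20, 0, -10, 0, 0, 0], [20, 0, -10, 0, 0, 0], [20, 0, -10, 0, 0, 0]]]' > next.json && python3 nudge.py next.json
python3 - <<'E'
from h import *
im,d=manip.camera("side");cv2.imwrite("pics/s6.png",cv2.resize(im[150:400,180:430,::-1],(400,400)))
E
```

```text
clock: 7.45
eef_pos: [398.1, 301.4, 78.2]
eef_rot: [3.139, 0.004, 0.074]
wrist_force: [1.0, 0.4, 0.7]
finger_gap: 60.0
finger_force: 0.0
clock: 7.95
eef_pos: [399.1, 302.1, 6.3]
eef_rot: [3.14, 0.002, 0.074]
wrist_force: [-0.5, -0.1, 0.1]
finger_gap: 59.9
finger_force: 0.0
clock: 8.45
eef_pos: [399.8, 302.8, 7.8]
eef_rot: [-3.141, -0.001, 0.075]
wrist_force: [-0.2, 0.6, 1.7]
finger_gap: 36.1
finger_force: 12.0
clock: 8.95
eef_pos: [399.5, 302.6, 93.9]
eef_rot: [-3.142, -0.0, 0.075]
wrist_force: [-0.5, 0.4, -0.5]
finger_gap: 36.2
finger_force: 12.0
clock: 9.45
eef_pos: [479.8, 308.5, 194.1]
eef_rot: [-3.142, -0.0, 0.075]
wrist_force: [-0.2, -0.1, -1.1]
finger_gap: 36.2
finger_force: 12.0
clock: 9.95
eef_pos: [498.8, 310.1, 202.0]
eef_rot: [3.141, 0.001, 0.075]
wrist_force: [0.3, -0.0, -1.0]
finger_gap: 36.4
finger_force: 12.0
```

View pics/s6.png

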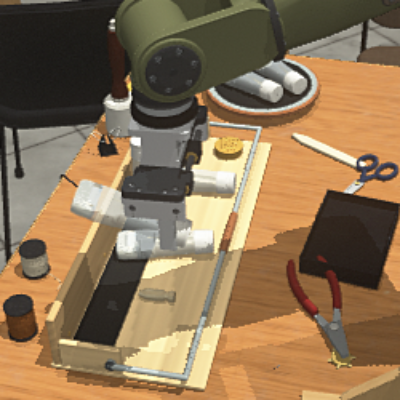

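The bottle is held with its foot up, at (95,205). I'll drop to a 4 N pinch so it swings down, and turn the tool to the rack's yaw.

```bash
echo '[[[0, 0, 0, 0, 0, 0.058], [0, 0, 0, 0, 0, 0.058], [0, 0, 0, 0, 0, 0.058], [0, 0, 0, 0, 0, 0.058], [0, 0, 0, 0, 0, 0.058]]]' > next.json && python3 nudge.py next.json 0 4; echo '[[[0, 0, 0, 0, 0, 0], [0, 0, 0, 0, 0, 0], [0, 0, 0, 0, 0, 0], [0, 0, 0, 0, 0, 0], [0, 0, 0, 0, 0, 0]]]' > next.json && python3 nudge.py next.json;  python3 - <<'E'
from h import *
im,d=manip.camera("side");np.savez("pics/s7.npz",im=im,d=d)
p,c=cloud("side",im,d)
q=p[(p[:,1]>270)&(p[:,1]<345)&(p[:,0]>350)&(p[:,0]<660)&(p[:,2]<215)&(p[:,2]>50)]
for z in range(50,215,15):
    s=q[(q[:,2]>=z)&(q[:,2]<z+15)]
    if len(s):print(z,len(s),np.percentile(s[:,0],[5,50,95]).round(0),np.percentile(s[:,1],[5,50,95]).round(0))
E
```

```text
clock: 10.5
eef_pos: [499.3, 310.1, 202.4]
eef_rot: [-3.142, -0.0, 0.018]
wrist_force: [0.7, 0.7, -1.8]
finger_gap: 36.5
finger_force: 4.0
clock: 11.0
eef_pos: [499.3, 310.1, 202.4]
eef_rot: [3.142, 0.0, 0.017]
wrist_force: [0.5, 0.1, -0.8]
finger_gap: 36.6
finger_force: 4.0
50 73 [643. 644. 645.] [273. 305. 341.]
65 78 [642. 644. 645.] [275. 312. 343.]
80 175 [480. 645. 654.] [274. 311. 341.]
95 108 [468. 482. 652.] [284. 329. 338.]
110 105 [469. 477. 493.] [311. 333. 337.]
125 98 [470. 476. 493.] [306. 332. 337.]
140 106 [470. 481. 497.] [316. 331. 335.]
155 117 [470. 482. 500.] [309. 327. 332.]
170 113 [472. 483. 500.] [311. 327. 331.]
185 105 [474. 484. 501.] [312. 325. 330.]
200 82 [474. 482. 502.] [310. 325. 341.]
```

The bottle now hangs upright, its foot at about z 91. I'll carry it over slot +215 and lower it.

```bash
echo '[[[15, 0, 0, 0, 0, 0], [40, 0, 0, 0, 0, 0], [65, 0, 0, 0, 0, 0], [90, 2, 0, 0, 0, 0], [110, 3, 0, 0, 0, 0]]]' > next.json && python3 nudge.py next.json 0 5; echo '[[[10, 0, 10, 0, 0, 0], [10, 0, 25, 0, 0, 0], [10, 0, 45, 0, 0, 0], [10, 0, 60, 0, 0, 0], [10, 0, 68, 0, 0, 0]]]' > next.json && python3 nudge.py next.json; echo '[[[0, 0, 4, 0, 0, 0], [0, 0, 8, 0, 0, 0], [0, 0, 11, 0, 0, 0], [0, 0, 13, 0, 0, 0], [0, 0, 13, 0, 0, 0]]]' > next.json && python3 nudge.py next.json;  python3 - <<'E'
from h import *
im,d=manip.camera("side")
p,c=cloud("side",im,d)
q=p[(p[:,1]>270)&(p[:,1]<345)&(p[:,0]>550)&(p[:,0]<660)&(p[:,2]<160)&(p[:,2]>10)]
for z in range(10,160,15):
    s=q[(q[:,2]>=z)&(q[:,2]<z+15)]
    if len(s):print(z,len(s),np.percentile(s[:,0],[5,50,95]).round(0),np.percentile(s[:,1],[5,50,95]).round(0))
E
```

```text
clock: 11.55
eef_pos: [610.5, 308.7, 202.2]
eef_rot: [3.141, 0.0, 0.017]
wrist_force: [-1.0, -0.6, -0.4]
finger_gap: 36.5
finger_force: 5.0
clock: 12.05
eef_pos: [618.1, 309.1, 132.2]
eef_rot: [3.141, 0.003, 0.017]
wrist_force: [0.1, 0.1, -0.8]
finger_gap: 36.6
finger_force: 5.0
clock: 12.55
eef_pos: [619.6, 309.2, 121.9]
eef_rot: [-3.141, -0.001, 0.017]
wrist_force: [0.2, 0.9, -1.5]
finger_gap: 36.6
finger_force: 5.0
10 308 [554. 590. 644.] [277. 313. 336.]
25 148 [588. 607. 645.] [287. 324. 338.]
40 172 [589. 608. 645.] [286. 324. 337.]
55 164 [591. 610. 645.] [289. 328. 336.]
70 161 [590. 609. 645.] [298. 325. 337.]
85 213 [592. 643. 653.] [299. 325. 340.]
100 107 [592. 601. 620.] [307. 324. 328.]
115 63 [594. 600. 610.] [307. 322. 330.]
130 128 [595. 607. 625.] [306. 326. 341.]
145 214 [597. 609. 624.] [288. 316. 341.]
```

```bash
echo '[[[3, 0, 0, 0, 0, 0], [6, 0, 1, 0, 0, 0], [6, 0, 2, 0, 0, 0], [6, 0, 3, 0, 0, 0], [6, 0, 3, 0, 0, 0]]]' > next.json && python3 nudge.py next.json ; echo '[[[0, 0, 0.7, 0, 0, 0], [0, 0, 1.4, 0, 0, 0], [0, 0, 2, 0, 0, 0], [0, 0, 2, 0, 0, 0]]]' > next.json && python3 nudge.py next.json
```

```text
clock: 13.1
eef_pos: [626.2, 309.4, 119.6]
eef_rot: [-3.141, -0.002, 0.017]
wrist_force: [-0.9, 0.7, 6.5]
finger_gap: 36.5
finger_force: 5.0
clock: 13.5
eef_pos: [626.2, 309.4, 117.7]
eef_rot: [-3.141, -0.002, 0.017]
wrist_force: [0.6, -0.3, 6.4]
finger_gap: 36.4
finger_force: 5.0
```

```bash
echo '[[[-2, 0, -1, 0, 0, 0], [-4, 0, -2, 0, 0, 0], [-4, 0, -2, 0, 0, 0]]]' > next.json && python3 nudge.py next.json; echo '[[[0, 0, 0, 0, 0, 0], [0, 0, 0, 0, 0, 0], [0, 0, 0, 0, 0, 0], [0, 0, 0, 0, 0, 0]]]' > next.json && python3 nudge.py next.json 60;  echo '[[[0, 0, -25, 0, 0, 0], [0, 0, -60, 0, 0, 0], [0, 0, -100, 0, 0, 0], [0, 0, -110, 0, 0, 0]]]' > next.json && python3 nudge.py next.json
python3 - <<'E'
from h import *
im,d=manip.camera("side")
p,c=cloud("side",im,d)
q=p[(p[:,1]>270)&(p[:,1]<345)&(p[:,0]>550)&(p[:,0]<638)&(p[:,2]<170)&(p[:,2]>12)]
for z in range(10,170,15):
    s=q[(q[:,2]>=z)&(q[:,2]<z+15)]
    if len(s):print(z,len(s),np.percentile(s[:,0],[5,50,95]).round(0),np.percentile(s[:,1],[5,50,95]).round(0))
E
```

```text
clock: 13.8
eef_pos: [621.1, 309.1, 118.2]
eef_rot: [3.141, 0.001, 0.017]
wrist_force: [0.5, -0.9, -0.3]
finger_gap: 36.6
finger_force: 5.0
clock: 14.2
eef_pos: [621.4, 309.2, 118.4]
eef_rot: [3.142, 0.0, 0.017]
wrist_force: [0.2, -0.1, -0.6]
finger_gap: 59.6
finger_force: 0.0
clock: 14.6
eef_pos: [622.4, 309.6, 233.8]
eef_rot: [-3.139, -0.006, 0.017]
wrist_force: [-0.7, -0.3, 0.6]
finger_gap: 60.0
finger_force: 0.0
10 92 [556. 587. 631.] [274. 319. 335.]
25 77 [584. 590. 608.] [304. 331. 336.]
40 106 [584. 589. 608.] [300. 330. 336.]
55 88 [586. 595. 609.] [308. 330. 335.]
70 99 [583. 593. 612.] [308. 326. 331.]
85 94 [584. 594. 612.] [309. 326. 331.]
100 100 [586. 595. 613.] [309. 325. 328.]
115 88 [586. 596. 614.] [306. 324. 327.]
130 104 [586. 596. 615.] [307. 324. 328.]
145 200 [588. 602. 617.] [297. 315. 326.]
```

It stands upright but too far forward, at x≈604. I'll check with the wrist camera, then re-pinch it firmly, lift slightly and shift it back.

```bash
cat >> h.py <<'E'
def standing(ylo,yhi,tag):
    st=manip.read_state();im,d=manip.camera("wrist");p,c=cloud("wrist",im,d,st)
    np.savez(f"pics/{tag}.npz",im=im,d=d,pos=st["eef_pos"],rot=st["eef_rot"])
    q=p[(p[:,1]>ylo)&(p[:,1]<yhi)&(p[:,0]>560)&(p[:,0]<660)&(p[:,2]>147)&(p[:,2]<160)]
    print(tag,st["eef_pos"].round(1),len(q))
    if len(q)>20:
        lo,hi=np.percentile(q[:,:2],[2,98],axis=0);print("cap top",lo.round(1),hi.round(1),((lo+hi)/2).round(1),np.median(q[:,2]).round(1))
E
echo '[[[0, 0, -20, 0, 0, 0], [0, 0, -40, 0, 0, 0], [-20, 0, -60, 0, 0, 0], [-20, 0, -60, 0, 0, 0], [-20, 0, -60, 0, 0, 0]]]' > next.json && python3 nudge.py next.json;python3 -c "
from h import *
standing(270,350,'w8')"
```

```text
clock: 15.15
eef_pos: [601.4, 308.8, 287.3]
eef_rot: [3.141, 0.001, 0.017]
wrist_force: [-0.7, 0.5, -1.5]
finger_gap: 60.2
finger_force: 0.0
w8 [601.4 308.8 287.3] 1386
cap top [591.6 293.5] [623.1 324.2] [607.3 308.8] 154.1
```

```bash
echo '[[[6, 0, 45, 0, 0, 0], [6, 0, 90, 0, 0, 0], [6, 0, 135, 0, 0, 0], [6, 0, 160, 0, 0, 0], [6, 0, 166, 0, 0, 0]]]' > next.json && python3 nudge.py next.json 60; echo '[[[0, 0, 0, 0, 0, 0], [0, 0, 0, 0, 0, 0], [0, 0, 0, 0, 0, 0], [0, 0, 0, 0, 0, 0], [0, 0, 0, 0, 0, 0]]]' > next.json && python3 nudge.py next.json 0 12; echo '[[[0, 0, -4, 0, 0, 0], [0, 0, -8, 0, 0, 0], [5, 0, -8, 0, 0, 0], [10, 0, -8, 0, 0, 0], [13, 0, -8, 0, 0, 0]]]' > next.json && python3 nudge.py next.json; echo '[[[0, 0, 2, 0, 0, 0], [0, 0, 4, 0, 0, 0], [0, 0, 6, 0, 0, 0], [0, 0, 7.5, 0, 0, 0], [0, 0, 7.5, 0, 0, 0]]]' > next.json && python3 nudge.py next.json
```

```text
clock: 15.7
eef_pos: [605.9, 307.9, 117.0]
eef_rot: [3.139, 0.007, 0.016]
wrist_force: [0.5, -1.1, -0.3]
finger_gap: 60.0
finger_force: 0.0
clock: 16.2
eef_pos: [607.9, 309.1, 123.9]
eef_rot: [-3.141, -0.002, 0.017]
wrist_force: [0.7, -0.4, 6.5]
finger_gap: 36.5
finger_force: 12.0
clock: 16.7
eef_pos: [620.8, 309.0, 130.1]
eef_rot: [3.141, 0.0, 0.017]
wrist_force: [0.1, 0.1, -1.1]
finger_gap: 36.2
finger_force: 12.0
clock: 17.2
eef_pos: [620.7, 309.3, 124.0]
eef_rot: [-3.141, -0.002, 0.017]
wrist_force: [-0.5, 0.3, 5.8]
finger_gap: 36.0
finger_force: 12.0
```

```bash
echo '[[[0, 0, 0, 0, 0, 0], [0, 0, 0, 0, 0, 0], [0, 0, 0, 0, 0, 0], [0, 0, 0, 0, 0, 0]]]' > next.json && python3 nudge.py next.json 60;  echo '[[[0, 0, -25, 0, 0, 0], [0, 0, -60, 0, 0, 0], [0, 0, -100, 0, 0, 0], [-20, 0, -150, 0, 0, 0], [-20, 0, -150, 0, 0, 0]]]' > next.json && python3 nudge.py next.json; echo '[[[0, 0, 0, 0, 0, 0]]]' > next.json && python3 nudge.py next.json; python3 -c "
from h import *
standing(270,350,'w9')"
```

```text
clock: 17.6
eef_pos: [620.3, 309.2, 122.8]
eef_rot: [3.141, 0.0, 0.017]
wrist_force: [-0.0, -0.5, 0.0]
finger_gap: 59.5
finger_force: 0.0
clock: 18.1
eef_pos: [600.5, 309.6, 280.2]
eef_rot: [-3.137, -0.009, 0.017]
wrist_force: [-0.0, 1.0, 0.5]
finger_gap: 59.8
finger_force: 0.0
clock: 18.2
eef_pos: [600.4, 309.1, 274.5]
eef_rot: [-3.141, -0.003, 0.017]
wrist_force: [-0.1, 0.3, -0.2]
finger_gap: 59.9
finger_force: 0.0
w9 [600.4 309.1 274.5] 1514
cap top [595.6 293.2] [627.2 324. ] [611.4 308.6] 153.8
```

It now measures x 611.4, which puts the cap about 5 mm in front of the lane's centre line and clear of the bar. On to the middle fallen bottle.

```bash
echo '[[[-18, 38, 0, 0, 0, -0.1], [-36, 77, 0, 0, 0, -0.197], [-54, 115, 0, 0, 0, -0.197], [-74, 154, 0, 0, 0, -0.197], [-92, 192, 0, 0, 0, -0.197]]]' > next.json && python3 nudge.py next.json 60 5; echo '[[[0, 0, 45, 0, 0, 0], [0, 0, 90, 0, 0, 0], [0, 0, 135, 0, 0, 0], [0, 0, 165, 0, 0, 0], [0, 0, 165, 0, 0, 0]]]' > next.json && python3 nudge.py next.json; echo '[[[0, 0, 0, 0, 0, 0]]]' > next.json && python3 nudge.py next.json
python3 - <<'E'
from h import *
st=manip.read_state();im,d=manip.camera("wrist");p,c=cloud("wrist",im,d,st);print(st["eef_pos"],st["eef_rot"])
yaw=st["eef_rot"][2];q=(p-st["eef_pos"])@R.from_euler('xyz',st["eef_rot"]).as_matrix()
m=(p[:,2]>22)&(p[:,2]<60)&(abs(q[:,1])<45)&(q[:,0]>-40)&(q[:,0]<150);q=q[m];z=p[m,2]
for x in range(-40,150,6):
    k=(q[:,0]>=x)&(q[:,0]<x+6)
    if k.sum()>20:print(x,k.sum(),np.percentile(q[k,1],[4,96]).round(1),np.percentile(z[k],90).round(1))
E
```

```text
clock: 18.75
eef_pos: [510.3, 113.7, 271.0]
eef_rot: [-3.141, 0.003, 0.214]
wrist_force: [0.5, 0.1, 0.5]
finger_gap: 60.0
finger_force: 0.0
clock: 19.25
eef_pos: [508.9, 114.7, 102.9]
eef_rot: [-3.141, 0.009, 0.213]
wrist_force: [-0.1, -0.1, 0.1]
finger_gap: 60.0
finger_force: 0.0
clock: 19.35
eef_pos: [511.6, 115.2, 107.9]
eef_rot: [-3.142, 0.001, 0.214]
wrist_force: [0.2, -0.1, 1.0]
finger_gap: 60.2
finger_force: 0.0
[511.57278188 115.20560249 107.90233706] [-3.14151702e+00  1.41175848e-03  2.13675924e-01]
-40 787 [-19.6  39.7] 39.4
-34 742 [-36.9  17.7] 38.9
-28 314 [-40.9  -9. ] 37.0
-16 327 [-15.3  15.3] 45.9
-10 445 [-15.9  15.9] 46.3
-4 445 [-15.8  16.5] 46.1
2 471 [-15.7  16.4] 46.2
8 528 [-16.3  17.1] 46.0
14 461 [-15.6  15.7] 44.2
20 477 [-15.5  16.2] 44.0
26 496 [-16.   16.2] 43.9
32 511 [-16.7  16.7] 44.0
38 553 [-17.2  17.3] 43.9
44 553 [-17.7  17.2] 43.9
50 576 [-17.7  17.7] 43.7
56 605 [-18.2  18.3] 43.6
62 633 [-18.7  18.6] 43.6
68 690 [-20.4  20.1] 43.2
74 738 [-21.7  21.3] 39.7
80 788 [-22.9  22.4] 39.8
86 818 [-22.6  22.1] 39.9
92 823 [-23.2  22.7] 39.7
98 847 [-23.2  22.7] 39.5
104 847 [-23.1  22.6] 39.3
110 870 [-23.5  22.5] 39.0
116 850 [-23.4  22.3] 38.4
122 780 [-21.5  21. ] 37.2
128 774 [-8.  44.1] 56.3
134 1120 [-2.1 25.9] 56.8
140 1057 [-31.9  -4.2] 55.4
146 270 [-44.5 -33.1] 44.7
```

The cap is centred under the fingers, and the bar grip now reads z≈39 at its top, so the bar is fully folded. Next: descend, pinch and lift.

```bash
echo '[[[0, 0, 40, 0, 0, 0], [0, 0, 75, 0, 0, 0], [0, 0, 90, 0, 0, 0], [0, 0, 94, 0, 0, 0], [0, 0, 94, 0, 0, 0]]]' > next.json && python3 nudge.py next.json; echo '[[[0, 0, 0, 0, 0, 0], [0, 0, 0, 0, 0, 0], [0, 0, 0, 0, 0, 0], [0, 0, 0, 0, 0, 0]]]' > next.json && python3 nudge.py next.json 0 4; echo '[[[2, 0, -12, 0, 0, 0], [4, 0, -26, 0, 0, 0], [4, 0, -40, 0, 0, 0], [4, 0, -55, 0, 0, 0], [4, 0, -70, 0, 0, 0]]]' > next.json && python3 nudge.py next.json;echo '[[[0, 0, -15, 0, 0, 0], [0, 0, -30, 0, 0, 0], [0, 0, -45, 0, 0, 0], [0, 0, -60, 0, 0, 0], [0, 0, -75, 0, 0, 0]]]' > next.json && python3 nudge.py next.json; echo '[[[0, 0, -15, 0, 0, 0.1], [0, 0, -30, 0, 0, 0.197], [0, 0, -30, 0, 0, 0.197], [0, 0, -30, 0, 0, 0.197], [0, 0, -30, 0, 0, 0.197]]]' > next.json && python3 nudge.py next.json
cat >> h.py <<'E'
def hang():
    st=manip.read_state();x,y,zz=st["eef_pos"];im,d=manip.camera("side");p,c=cloud("side",im,d)
    zg=zz+18.8;q=p[(abs(p[:,1]-y)<45)&(abs(p[:,0]-x)<140)&(p[:,2]<zz+5)&(p[:,2]>zg-160)&(p[:,2]>50)]
    for z in np.arange(zg-160,zz,20):
        s=q[(q[:,2]>=z)&(q[:,2]<z+20)]
        if len(s)>5:print(int(z-zg),len(s),(np.percentile(s[:,0],[5,50,95])-x).round(0),(np.percentile(s[:,1],[5,95])-y).round(0))
E
python3 -c "
from h import *
hang()"
```

```text
clock: 19.9
eef_pos: [512.4, 115.4, 15.1]
eef_rot: [3.141, -0.002, 0.214]
wrist_force: [-0.3, -0.1, 0.2]
finger_gap: 60.2
finger_force: 0.0
clock: 20.3
eef_pos: [511.9, 115.4, 14.5]
eef_rot: [-3.142, -0.001, 0.214]
wrist_force: [-0.4, -0.3, 3.1]
finger_gap: 36.3
finger_force: 4.0
clock: 20.8
eef_pos: [515.5, 116.2, 85.4]
eef_rot: [3.142, -0.0, 0.214]
wrist_force: [-0.3, 0.4, -1.5]
finger_gap: 36.3
finger_force: 4.0
clock: 21.3
eef_pos: [515.3, 116.1, 160.5]
eef_rot: [3.142, -0.0, 0.214]
wrist_force: [-0.6, 0.8, -0.1]
finger_gap: 36.1
finger_force: 4.0
clock: 21.8
eef_pos: [515.1, 116.1, 188.3]
eef_rot: [3.141, 0.001, 0.019]
wrist_force: [-0.9, 1.1, -0.8]
finger_gap: 36.3
finger_force: 4.0
-160 70 [130. 132. 133.] [-41.  38.]
-140 81 [130. 132. 133.] [-40.  40.]
-120 162 [ 55. 133. 139.] [-37.  40.]
-100 109 [39. 58. 73.] [ 4. 30.]
-80 136 [22. 44. 61.] [ 6. 27.]
-60 136 [10. 30. 47.] [ 6. 24.]
-40 132 [-1. 19. 37.] [ 4. 21.]
-20 24 [-13.  16.  25.] [ 6. 25.]
```

It hangs about 33° off, foot towards the back. I'll ease the grip to 3 N and wait.

```bash
echo '[[[0, 0, 0, 0, 0, 0], [0, 0, 0, 0, 0, 0], [0, 0, 0, 0, 0, 0], [0, 0, 0, 0, 0, 0], [0, 0, 0, 0, 0, 0]]]' > next.json && python3 nudge.py next.json 0 3; echo '[[[0, 0, 0, 0, 0, 0], [0, 0, 0, 0, 0, 0], [0, 0, 0, 0, 0, 0], [0, 0, 0, 0, 0, 0], [0, 0, 0, 0, 0, 0]]]' > next.json && python3 nudge.py next.json;  python3 -c "
from h import *
hang()"
```

```text
clock: 22.35
eef_pos: [515.5, 116.1, 188.9]
eef_rot: [3.142, 0.0, 0.017]
wrist_force: [0.3, -0.8, -1.1]
finger_gap: 36.7
finger_force: 3.0
clock: 22.85
eef_pos: [515.5, 116.2, 189.0]
eef_rot: [3.142, -0.0, 0.017]
wrist_force: [-0.4, -0.1, -0.7]
finger_gap: 36.2
finger_force: 3.0
-160 78 [105. 131. 133.] [-44.  40.]
-140 89 [130. 131. 133.] [-41.  40.]
-120 162 [ 53. 132. 139.] [-37.  39.]
-100 108 [37. 59. 73.] [ 5. 29.]
-80 134 [23. 45. 62.] [ 2. 29.]
-60 141 [ 9. 30. 48.] [ 5. 23.]
-40 124 [-1. 19. 36.] [ 5. 20.]
-20 26 [-11.  17.  24.] [ 7. 23.]
```

It is stuck at that tilt. Instead I'll set the foot on the strip and carry the cap forward over it, so the bottle turns upright in the light pinch.

```bash
echo '[[[12, -7, 15, 0, 0, 0], [24, -14, 30, 0, 0, 0], [35, -20, 45, 0, 0, 0], [35, -20, 60, 0, 0, 0], [35, -20, 70, 0, 0, 0]]]' > next.json && python3 nudge.py next.json; echo '[[[0, 0, 3, 0, 0, 0], [0, 0, 6, 0, 0, 0], [0, 0, 8, 0, 0, 0]]]' > next.json && python3 nudge.py next.json; echo '[[[0, 0, 2, 0, 0, 0], [0, 0, 4, 0, 0, 0], [0, 0, 4, 0, 0, 0]]]' > next.json && python3 nudge.py next.json; python3 -c "
from h import *
hang()"
```

```text
clock: 23.4
eef_pos: [549.9, 136.8, 117.7]
eef_rot: [3.141, 0.001, 0.017]
wrist_force: [-0.4, -0.0, -1.8]
finger_gap: 36.4
finger_force: 3.0
clock: 23.7
eef_pos: [550.5, 136.7, 111.8]
eef_rot: [-3.141, -0.001, 0.017]
wrist_force: [-2.2, 0.1, 3.8]
finger_gap: 36.5
finger_force: 3.0
clock: 24.0
eef_pos: [550.1, 136.7, 107.0]
eef_rot: [-3.142, -0.0, 0.017]
wrist_force: [-1.8, -0.1, 3.1]
finger_gap: 36.2
finger_force: 3.0
-80 157 [20. 49. 98.] [-33.  33.]
-60 214 [ 8. 38. 98.] [-31.  35.]
-40 266 [ -1.  96. 106.] [-35.  38.]
-20 18 [-15.  14.  22.] [ 4. 20.]
```

```bash
echo '[[[8, 0, -4, 0, 0, 0], [16, 0, -7, 0, 0, 0], [24, 0, -9.5, 0, 0, 0], [32, 0, -11, 0, 0, 0], [40, 0, -12.5, 0, 0, 0]]]' > next.json && python3 nudge.py next.json; echo '[[[8, 0, -1, 0, 0, 0], [16, 0, -1.5, 0, 0, 0], [24, 0, -1.5, 0, 0, 0], [30, 0, -1, 0, 0, 0], [34, 0, -0.5, 0, 0, 0]]]' > next.json && python3 nudge.py next.json;  python3 -c "
from h import *
hang()"
```

```text
clock: 24.55
eef_pos: [591.0, 137.4, 119.5]
eef_rot: [3.142, -0.0, 0.017]
wrist_force: [-0.5, 0.1, -1.1]
finger_gap: 36.5
finger_force: 3.0
clock: 25.05
eef_pos: [624.8, 138.0, 120.1]
eef_rot: [-3.142, -0.0, 0.017]
wrist_force: [-0.5, -0.7, 3.4]
finger_gap: 36.7
finger_force: 3.0
-100 61 [-12.   6.  22.] [ 2. 36.]
-80 151 [-16.   6.  22.] [ 0. 40.]
-60 232 [-17.  21.  32.] [-12.  41.]
-40 96 [-21.  -8.  10.] [ 4. 22.]
-20 21 [-22. -14.  -3.] [ 4. 25.]
```

```bash
echo '[[[3, 0, 0, 0, 0, 0], [6, 0, 1, 0, 0, 0], [6, 0, 2, 0, 0, 0], [6, 0, 2, 0, 0, 0]]]' > next.json && python3 nudge.py next.json; echo '[[[0, 0, 0, 0, 0, 0], [0, 0, 0, 0, 0, 0], [0, 0, 0, 0, 0, 0], [0, 0, 0, 0, 0, 0]]]' > next.json && python3 nudge.py next.json 60;  echo '[[[0, 0, -25, 0, 0, 0], [0, 0, -60, 0, 0, 0], [0, 0, -100, 0, 0, 0], [-20, 0, -150, 0, 0, 0], [-20, 0, -150, 0, 0, 0]]]' > next.json && python3 nudge.py next.json; echo '[[[0, 0, 0, 0, 0, 0]]]' > next.json && python3 nudge.py next.json; python3 -c "
from h import *
standing(97,177,'w10')
im=np.load('pics/w10.npz')['im'];cv2.imwrite('pics/w10.png',im[:,:,::-1])"
```

```text
clock: 25.5
eef_pos: [630.2, 138.1, 118.0]
eef_rot: [-3.142, -0.0, 0.017]
wrist_force: [0.2, -0.9, 3.5]
finger_gap: 36.4
finger_force: 3.0
clock: 25.9
eef_pos: [630.0, 138.1, 117.8]
eef_rot: [3.142, 0.0, 0.017]
wrist_force: [-0.9, -0.3, -0.4]
finger_gap: 59.7
finger_force: 0.0
clock: 26.4
eef_pos: [610.6, 138.1, 274.7]
eef_rot: [-3.14, -0.009, 0.017]
wrist_force: [-0.5, 1.0, -0.5]
finger_gap: 60.2
finger_force: 0.0
clock: 26.5
eef_pos: [610.2, 137.8, 269.2]
eef_rot: [-3.141, -0.002, 0.017]
wrist_force: [-0.2, -0.2, -0.4]
finger_gap: 59.7
finger_force: 0.0
w10 [610.2 137.8 269.2] 1603
cap top [608.  122.3] [640.2 153.1] [624.1 137.7] 154.2
```

View pics/w10.png

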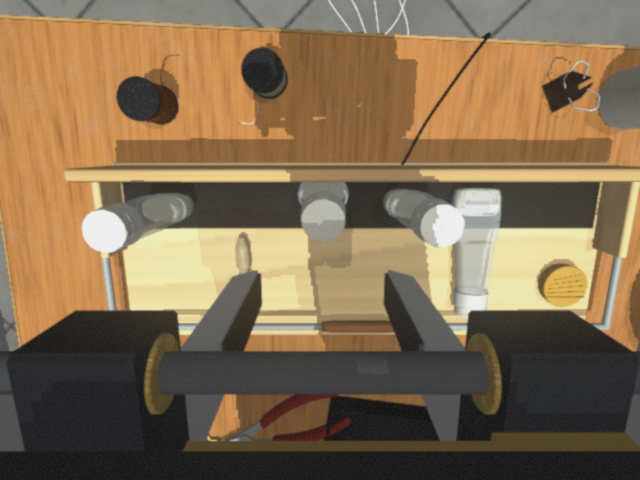

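The middle bottle now stands at (624,138), upright at px (323,215). The left one is upright at (107,230), and the right fallen bottle's cap is at (471,299). Next is the right fallen bottle.

```bash
cat >> h.py <<'E'
def lying(zlo=22,zhi=60,xs=(-40,150)):
    st=manip.read_state();im,d=manip.camera("wrist");p,c=cloud("wrist",im,d,st);print(st["eef_pos"],st["eef_rot"])
    q=(p-st["eef_pos"])@R.from_euler('xyz',st["eef_rot"]).as_matrix()
    m=(p[:,2]>zlo)&(p[:,2]<zhi)&(abs(q[:,1])<45)&(q[:,0]>xs[0])&(q[:,0]<xs[1]);q=q[m];z=p[m,2]
    for x in range(xs[0],xs[1],8):
        k=(q[:,0]>=x)&(q[:,0]<x+8)
        if k.sum()>20:print(x,k.sum(),np.percentile(q[k,1],[4,96]).round(1),np.percentile(z[k],90).round(1))
E
echo '[[[-20, 33, 0, 0, 0, 0], [-42, 67, 0, 0, 0, 0], [-63, 100, 0, 0, 0, 0], [-84, 134, 0, 0, 0, 0], [-104, 168, 0, 0, 0, 0]]]' > next.json && python3 nudge.py next.json 60 4; echo '[[[0, 0, 45, 0, 0, 0], [0, 0, 90, 0, 0, 0], [0, 0, 135, 0, 0, 0], [0, 0, 165, 0, 0, 0], [0, 0, 165, 0, 0, 0]]]' > next.json && python3 nudge.py next.json; echo '[[[0, 0, 0, 0, 0, 0]]]' > next.json && python3 nudge.py next.json; python3 -c "
from h import *
lying()"
```

```text
clock: 27.05
eef_pos: [507.7, -33.2, 266.0]
eef_rot: [-3.141, 0.003, 0.017]
wrist_force: [-0.2, -0.7, 0.6]
finger_gap: 60.3
finger_force: 0.0
clock: 27.55
eef_pos: [506.2, -31.7, 97.8]
eef_rot: [-3.14, 0.01, 0.017]
wrist_force: [-0.7, -0.5, 1.5]
finger_gap: 59.9
finger_force: 0.0
clock: 27.65
eef_pos: [508.9, -32.0, 102.8]
eef_rot: [-3.141, 0.002, 0.017]
wrist_force: [1.1, -0.0, 0.4]
finger_gap: 60.0
finger_force: 0.0
[508.89015883 -31.98500965 102.78255459] [-3.14135200e+00  1.63856460e-03  1.67652559e-02]
-40 174 [-38.   38.4] 35.6
-32 1283 [-38.1  38.1] 36.7
-16 461 [-13.   18.2] 45.9
-8 618 [-12.9  18.7] 46.2
0 648 [-13.5  18.7] 46.0
8 699 [-13.5  19.3] 45.7
16 647 [-13.3  17.9] 44.0
24 686 [-13.9  18.4] 44.0
32 717 [-14.5  18.9] 43.9
40 771 [-15.   19.4] 43.8
48 798 [-16.1  19.8] 43.8
56 828 [-16.6  20.3] 43.6
64 922 [-17.2  20.8] 43.5
72 1027 [-20.   23.2] 40.2
80 1092 [-21.   23.8] 39.8
88 1150 [-21.1  24.2] 39.8
96 1178 [-22.1  24.6] 39.6
104 1203 [-22.   24.5] 39.3
112 1211 [-21.8  24.3] 38.7
120 1118 [-20.5  22.9] 37.5
128 172 [-17.4  19.2] 36.2
136 3512 [-41.4  41.3] 55.1
```

```bash
echo '[[[0, 2.5, 40, 0, 0, 0], [0, 2.5, 75, 0, 0, 0], [0, 2.5, 86, 0, 0, 0], [0, 2.5, 89, 0, 0, 0], [0, 2.5, 89, 0, 0, 0]]]' > next.json && python3 nudge.py next.json; echo '[[[0, 0, 0, 0, 0, 0], [0, 0, 0, 0, 0, 0], [0, 0, 0, 0, 0, 0], [0, 0, 0, 0, 0, 0]]]' > next.json && python3 nudge.py next.json 0 3; echo '[[[2, 0, -12, 0, 0, 0], [4, 0, -26, 0, 0, 0], [4, 0, -40, 0, 0, 0], [4, 0, -55, 0, 0, 0], [4, 0, -70, 0, 0, 0]]]' > next.json && python3 nudge.py next.json;echo '[[[0, 0, -15, 0, 0, 0], [0, 0, -30, 0, 0, 0], [0, 0, -45, 0, 0, 0], [0, 0, -60, 0, 0, 0], [0, 0, -75, 0, 0, 0]]]' > next.json && python3 nudge.py next.json; echo '[[[0, 0, -10, 0, 0, 0], [0, 0, -20, 0, 0, 0], [0, 0, -20, 0, 0, 0], [0, 0, -20, 0, 0, 0]]]' > next.json && python3 nudge.py next.json; python3 -c "
from h import *
hang()"
```

```text
clock: 28.2
eef_pos: [510.0, -34.6, 15.5]
eef_rot: [3.141, -0.002, 0.017]
wrist_force: [0.5, -0.3, 0.7]
finger_gap: 60.1
finger_force: 0.0
clock: 28.6
eef_pos: [509.3, -34.5, 14.5]
eef_rot: [3.142, -0.001, 0.017]
wrist_force: [-0.6, -0.2, 2.2]
finger_gap: 36.3
finger_force: 3.0
clock: 29.1
eef_pos: [513.0, -34.4, 85.4]
eef_rot: [3.142, -0.0, 0.017]
wrist_force: [-0.3, 0.2, -0.1]
finger_gap: 36.5
finger_force: 3.0
clock: 29.6
eef_pos: [512.8, -34.4, 160.4]
eef_rot: [3.141, -0.0, 0.017]
wrist_force: [0.2, -0.1, -0.6]
finger_gap: 36.2
finger_force: 3.0
clock: 30.0
eef_pos: [512.9, -34.4, 178.7]
eef_rot: [-3.142, 0.0, 0.017]
wrist_force: [-0.0, 0.8, -1.9]
finger_gap: 36.4
finger_force: 3.0
-140 33 [16. 25. 39.] [15. 29.]
-120 93 [ 11.  27. 138.] [-38.  29.]
-100 80 [ 7. 21. 35.] [12. 27.]
-80 102 [-3. 13. 31.] [ 6. 25.]
-60 105 [-7.  9. 26.] [ 6. 23.]
-40 93 [-13.   4.  19.] [ 6. 20.]
-20 13 [-18. -12.  15.] [ 6. 24.]
```

The tilt is only about 14° this time. I'll move over the lane, lower to contact and bring the cap over the foot.

```bash
echo '[[[15, 0, 0, 0, 0, 0], [32, 0, 10, 0, 0, 0], [50, 0, 20, 0, 0, 0], [65, 0, 30, 0, 0, 0], [77, 1, 45, 0, 0, 0]]]' > next.json && python3 nudge.py next.json; echo '[[[0, 0, 4, 0, 0, 0], [0, 0, 8, 0, 0, 0], [0, 0, 11, 0, 0, 0], [0, 0, 14, 0, 0, 0], [0, 0, 15, 0, 0, 0]]]' > next.json && python3 nudge.py next.json; python3 -c "
from h import *
hang()"
```

```text
clock: 30.55
eef_pos: [590.7, -34.0, 133.0]
eef_rot: [-3.142, 0.0, 0.017]
wrist_force: [0.0, 0.3, -1.2]
finger_gap: 36.5
finger_force: 3.0
clock: 31.05
eef_pos: [590.0, -34.1, 119.4]
eef_rot: [3.142, -0.001, 0.017]
wrist_force: [-0.6, 0.1, 5.0]
finger_gap: 36.4
finger_force: 3.0
-100 32 [ 1. 14. 27.] [10. 27.]
-80 90 [-6.  9. 26.] [ 7. 25.]
-60 140 [-9. 15. 69.] [-38.  39.]
-40 86 [-15.   1.  17.] [ 4. 22.]
-20 10 [-20. -10.   9.] [ 7. 25.]
```

```bash
echo '[[[7, 0, -1, 0, 0, 0], [14, 0, -1.5, 0, 0, 0], [21, 0, -1.5, 0, 0, 0], [28, 0, -1, 0, 0, 0], [36, 0, 0, 0, 0, 0]]]' > next.json && python3 nudge.py next.json; echo '[[[2, 0, 1, 0, 0, 0], [3, 0, 2, 0, 0, 0], [3, 0, 2, 0, 0, 0]]]' > next.json && python3 nudge.py next.json; python3 -c "
from h import *
hang()";  echo '[[[0, 0, 0, 0, 0, 0], [0, 0, 0, 0, 0, 0], [0, 0, 0, 0, 0, 0], [0, 0, 0, 0, 0, 0]]]' > next.json && python3 nudge.py next.json 60;  echo '[[[0, 0, -25, 0, 0, 0], [0, 0, -60, 0, 0, 0], [0, 0, -100, 0, 0, 0], [-20, 0, -150, 0, 0, 0], [-20, 0, -150, 0, 0, 0]]]' > next.json && python3 nudge.py next.json; echo '[[[0, 0, 0, 0, 0, 0]]]' > next.json && python3 nudge.py next.json; python3 -c "
from h import *
standing(-80,0,'w11')"
```

```text
clock: 31.6
eef_pos: [626.8, -33.5, 119.0]
eef_rot: [-3.142, -0.0, 0.017]
wrist_force: [-1.5, 0.5, 3.8]
finger_gap: 36.5
finger_force: 3.0
clock: 31.9
eef_pos: [629.0, -33.5, 116.8]
eef_rot: [-3.142, 0.0, 0.017]
wrist_force: [-0.3, 0.5, 1.2]
finger_gap: 36.5
finger_force: 3.0
-100 14 [-26. -23. -16.] [ 1. 27.]
-80 61 [-27. -20. -12.] [-1. 27.]
-60 82 [-28. -19.  31.] [-21.  38.]
-40 66 [-26. -19.  27.] [-3. 24.]
-20 18 [-25. -19. -12.] [ 3. 20.]
clock: 32.35
eef_pos: [628.9, -33.5, 116.9]
eef_rot: [3.142, 0.0, 0.017]
wrist_force: [-0.1, -0.0, 0.3]
finger_gap: 59.1
finger_force: 0.0
clock: 32.85
eef_pos: [609.5, -33.9, 273.6]
eef_rot: [3.14, -0.009, 0.017]
wrist_force: [0.1, -0.4, 0.2]
finger_gap: 60.2
finger_force: 0.0
clock: 32.95
eef_pos: [609.1, -33.8, 268.2]
eef_rot: [3.141, -0.002, 0.017]
wrist_force: [0.7, 0.6, -0.2]
finger_gap: 59.8
finger_force: 0.0
w11 [609.1 -33.8 268.2] 1575
cap top [598.4 -49.1] [630.2 -17.9] [614.3 -33.5] 153.9
```

The third bottle stands at (614,-34), fine. Now over to the turntable.

```bash
echo '[[[-10, 45, 0, 0, 0, 0], [-20, 90, 0, 0, 0, 0], [-30, 138, 0, 0, 0, 0], [-40, 186, 0, 0, 0, 0], [-50, 234, 0, 0, 0, 0]]]' > next.json && python3 nudge.py next.json; echo '[[[-5, 45, 0, 0, 0, 0], [-12, 80, 0, 0, 0, 0], [-12, 80, 0, 0, 0, 0]]]' > next.json && python3 nudge.py next.json
python3 - <<'E'
from h import *
st=manip.read_state();im,d=manip.camera("wrist");cv2.imwrite("pics/w12.png",im[:,:,::-1]);np.savez("pics/w12.npz",im=im,d=d,pos=st["eef_pos"],rot=st["eef_rot"]);print(st["eef_pos"],st["eef_rot"])
p,c=cloud("wrist",im,d,st);g=np.zeros(d.shape+(3,));g[d>0]=p
m=((g[:,:,2]>50)&(g[:,:,2]<80)&(g[:,:,0]>390)&(g[:,:,0]<625)&(g[:,:,1]>-470)&(g[:,:,1]<-235)).astype(np.uint8)
cs,_=cv2.findContours(m,cv2.RETR_EXTERNAL,cv2.CHAIN_APPROX_NONE)
for k in cs:
    if cv2.contourArea(k)<800: continue
    mm=np.zeros_like(m);cv2.drawContours(mm,[k],-1,1,-1);q=g[(mm>0)&(m>0)]
    r=cv2.minAreaRect(q[:,:2].astype(np.float32));print(len(q),r)
    cc=q[:,:2].mean(0);u,s,v=np.linalg.svd(q[:,:2]-cc,full_matrices=False);ax=v[0];t=(q[:,:2]-cc)@ax;w=(q[:,:2]-cc)@np.array([-ax[1],ax[0]])
    print("c",cc,"ax",ax)
    for a in range(-80,80,10):
        j=(t>=a)&(t<a+10)
        if j.sum()>15:print(a,j.sum(),np.percentile(w[j],[4,96]).round(1),np.percentile(q[j,2],90).round(1))
E
```

```text
clock: 33.5
eef_pos: [562.2, -270.3, 264.7]
eef_rot: [-3.14, 0.003, 0.017]
wrist_force: [1.0, -0.3, 0.2]
finger_gap: 60.2
finger_force: 0.0
clock: 33.8
eef_pos: [550.7, -352.6, 263.6]
eef_rot: [-3.14, 0.004, 0.012]
wrist_force: [0.3, 1.6, -0.4]
finger_gap: 59.9
finger_force: 0.0
[ 550.65912643 -352.64904638  263.63145065] [-3.13951583  0.003741    0.01240308]
5152 ((481.371337890625, -371.8401184082031), (50.09294509887695, 145.11813354492188), 44.62981414794922)
c [ 488.18227907 -375.85710544] ax [-0.70196829  0.7122082 ]
-70 199 [-18.6  21.4] 57.8
-60 443 [-20.4  23. ] 59.3
-50 445 [-21.2  23.5] 60.3
-40 447 [-21.3  23.8] 60.6
-30 438 [-20.8  23.6] 61.0
-20 413 [-20.   22.8] 60.6
-10 377 [-17.2  19.4] 64.1
0 332 [-16.  18.] 64.5
10 326 [-15.2  17.6] 64.6
20 308 [-14.9  16.7] 64.8
30 293 [-14.1  16.5] 64.9
40 279 [-13.4  15.7] 65.0
50 315 [-13.8  18. ] 66.8
60 290 [-13.6  17.2] 67.0
70 246 [-13.2  17.1] 66.9
5315 ((527.4431762695312, -325.2705993652344), (50.189544677734375, 144.3525390625), 58.70835876464844)
c [ 537.97269343 -330.78136946] ax [-0.8593891   0.51132218]
-60 481 [-20.4  22.1] 58.6
-50 498 [-21.8  23.6] 59.9
-40 498 [-22.   23.7] 60.4
-30 484 [-21.8  23.4] 60.7
-20 458 [-21.6  22.5] 60.7
-10 439 [-20.2  20.4] 63.4
0 369 [-18.  18.] 64.6
10 356 [-17.9  17. ] 64.7
20 337 [-17.7  16.2] 64.9
30 319 [-17.3  15.2] 65.0
40 308 [-17.1  14.6] 65.0
50 327 [-17.1  14.8] 66.4
60 240 [-17.1  15.2] 67.2
70 147 [-2.3 15.2] 67.2
```

View pics/w12.png

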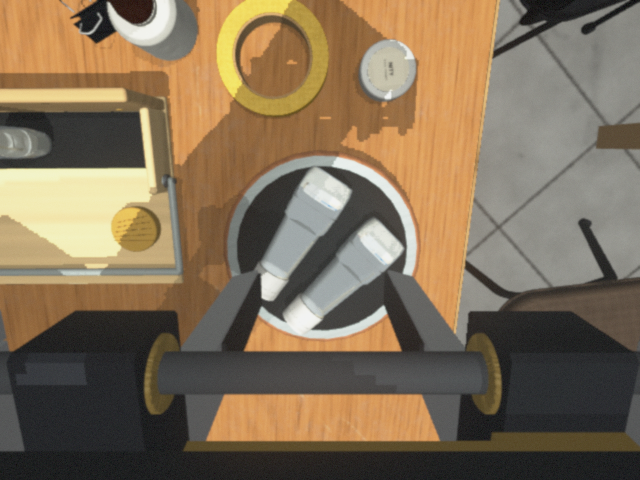

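The turntable picture shows two bottles with their caps towards the robot. Bottle A's cap is at (302,315) with its foot at (380,240). Bottle B's cap is at (270,285) with its foot at (325,190). The gap between the caps is only about 14 mm, too tight for a finger, while the gap near the feet is about 27 mm. So I'll pinch A across its body near the foot and shift it outwards about 18 mm. After that both caps can be gripped.

```bash
echo '[[[0, 0, 0, 0, 0, 0.15], [0, 0, 0, 0, 0, 0.3], [0, 0, 0, 0, 0, 0.45], [0, 0, 0, 0, 0, 0.6], [0, 0, 0, 0, 0, 0.75]]]' > next.json && python3 nudge.py next.json 60 4;echo '[[[0, 0, 0, 0, 0, 0.055], [0, 0, 0, 0, 0, 0.055], [0, 0, 0, 0, 0, 0.055]]]' > next.json && python3 nudge.py next.json
python3 - <<'E'
from h import *
st=manip.read_state();print(st["joints"].round(2))
T=R.from_euler('xyz',st["eef_rot"]).as_matrix()
for t in((508.3,-398.3,34),):print((T.T@(np.array(t)-st["eef_pos"])).round(1))
E
```

```text
clock: 34.35
eef_pos: [552.8, -347.4, 265.6]
eef_rot: [3.142, 0.002, -0.738]
wrist_force: [0.2, 0.3, 1.1]
finger_gap: 60.2
finger_force: 0.0
clock: 34.65
eef_pos: [552.6, -347.9, 266.1]
eef_rot: [3.141, 0.001, -0.785]
wrist_force: [-0.1, -0.8, 0.4]
finger_gap: 60.0
finger_force: 0.0
[-0.62  0.51  1.09  0.    1.54  1.74]
[  4.6  66.9 232.1]
```

```bash
echo '[[[2, 35, 30, 0, 0, 0.005], [4.6, 67, 60, 0, 0, 0.005], [4.6, 67, 100, 0, 0, 0.005], [4.6, 67, 140, 0, 0, 0.005], [4.6, 67, 150, 0, 0, 0.005]]]' > next.json && python3 nudge.py next.json; echo '[[[0, 0, 0, 0, 0, 0]]]' > next.json && python3 nudge.py next.json; python3 -c "
from h import *
lying(48,80,(-100,60))"
```

```text
clock: 35.15
eef_pos: [506.5, -397.8, 112.2]
eef_rot: [3.141, 0.007, -0.792]
wrist_force: [0.8, 0.2, -0.2]
finger_gap: 59.9
finger_force: 0.0
clock: 35.25
eef_pos: [507.9, -398.7, 116.0]
eef_rot: [3.141, 0.002, -0.792]
wrist_force: [-0.2, -0.2, 0.5]
finger_gap: 60.1
finger_force: 0.0
[ 507.9108257  -398.69336623  116.04662014] [ 3.14145317e+00  2.48177144e-03 -7.91836142e-01]
-100 374 [-43.8  13.3] 67.1
-68 377 [-44.2  18. ] 64.2
-60 649 [-44.   17.3] 64.7
-52 655 [-39.6  18.4] 64.6
-44 641 [-16.7  18.3] 64.6
-36 677 [-17.5  18.8] 64.4
-28 798 [-18.   19.2] 64.2
-20 834 [-20.7  22.4] 60.5
-12 868 [-21.7  22.4] 60.8
-4 946 [-22.3  23.5] 60.6
4 964 [-22.3  23.5] 60.3
12 995 [-22.7  23.4] 60.0
20 1002 [-22.5  23.1] 59.3
28 838 [-21.2  21.7] 57.9
```

```bash
echo '[[[0, 0, 35, 0, 0, 0], [0, 0, 65, 0, 0, 0], [0, 0, 78, 0, 0, 0], [0, 0, 82, 0, 0, 0], [0, 0, 82, 0, 0, 0]]]' > next.json && python3 nudge.py next.json; echo '[[[0, 0, 0, 0, 0, 0], [0, 0, 0, 0, 0, 0], [0, 0, 0, 0, 0, 0], [0, 0, 0, 0, 0, 0]]]' > next.json && python3 nudge.py next.json 0 15; echo '[[[0, 0, -3, 0, 0, 0], [0, 0, -6, 0, 0, 0], [0, 6, -6, 0, 0, 0], [0, 12, -6, 0, 0, 0], [0, 18, -6, 0, 0, 0]]]' > next.json && python3 nudge.py next.json; echo '[[[0, 0, 3, 0, 0, 0], [0, 0, 5, 0, 0, 0], [0, 0, 5.5, 0, 0, 0], [0, 0, 5.5, 0, 0, 0]]]' > next.json && python3 nudge.py next.json
```

```text
clock: 35.8
eef_pos: [508.8, -399.8, 36.5]
eef_rot: [-3.141, -0.002, -0.793]
wrist_force: [-0.1, 0.4, 0.5]
finger_gap: 59.8
finger_force: 0.0
clock: 36.2
eef_pos: [508.7, -399.8, 36.6]
eef_rot: [-3.141, -0.002, -0.793]
wrist_force: [0.1, 0.6, 7.0]
finger_gap: 49.1
finger_force: 15.0
clock: 36.7
eef_pos: [494.6, -412.4, 40.7]
eef_rot: [3.141, 0.0, -0.793]
wrist_force: [0.5, -0.2, -1.2]
finger_gap: 48.7
finger_force: 15.0
clock: 37.1
eef_pos: [495.6, -412.4, 36.5]
eef_rot: [3.141, -0.002, -0.793]
wrist_force: [-1.7, -0.4, 8.5]
finger_gap: 49.1
finger_force: 15.0
```

```bash
echo '[[[0, 0, 0, 0, 0, 0], [0, 0, 0, 0, 0, 0], [0, 0, 0, 0, 0, 0]]]' > next.json && python3 nudge.py next.json 64 4; echo '[[[0, 0, -35, 0, 0, 0], [0, 0, -80, 0, 0, 0], [0, 0, -120, 0, 0, 0], [30, 0, -160, 0, 0, 0], [60, 0, -200, 0, 0, 0]]]' > next.json && python3 nudge.py next.json; echo '[[[0, 0, 0, 0, 0, 0], [0, 0, 0, 0, 0, 0]]]' > next.json && python3 nudge.py next.json
cat >> h.py <<'E'
def table(tag):
    st=manip.read_state();im,d=manip.camera("wrist");np.savez(f"pics/{tag}.npz",im=im,d=d,pos=st["eef_pos"],rot=st["eef_rot"]);cv2.imwrite(f"pics/{tag}.png",im[:,:,::-1])
    p,c=cloud("wrist",im,d,st);g=np.zeros(d.shape+(3,));g[d>0]=p;T=R.from_euler('xyz',st["eef_rot"]).as_matrix()
    m=((g[:,:,2]>50)&(g[:,:,2]<80)&(g[:,:,0]>390)&(g[:,:,0]<625)&(g[:,:,1]>-470)&(g[:,:,1]<-235)).astype(np.uint8)
    print(st["eef_pos"],st["eef_rot"],st["joints"].round(2))
    for k in cv2.findContours(m,cv2.RETR_EXTERNAL,cv2.CHAIN_APPROX_NONE)[0]:
        if cv2.contourArea(k)<800: continue
        mm=np.zeros_like(m);cv2.drawContours(mm,[k],-1,1,-1);q=g[(mm>0)&(m>0)];x=q[:,:2].astype(np.float32)
        (cx,cy),wh,_=r=cv2.minAreaRect(x);b=cv2.boxPoints(r);e=[b[1]-b[0],b[2]-b[1]];ax=max(e,key=np.linalg.norm);ax=ax/np.linalg.norm(ax)
        t=(x-[cx,cy])@ax
        if np.median(q[t>45,2])<np.median(q[t<-45,2]): ax=-ax
        cap=np.array([cx,cy])+ax*(max(wh)/2-14)
        print(len(q),"size",np.round(wh,1),"cap",cap.round(1),"yaw foot dir",np.arctan2(-ax[1],-ax[0]).round(3),"tool delta",(T.T@(np.r_[cap,33]-st["eef_pos"])).round(1))
E
python3 -c "
from h import *
table('w13')"
```

```text
clock: 37.4
eef_pos: [495.2, -411.7, 35.1]
eef_rot: [-3.142, 0.001, -0.793]
wrist_force: [0.5, 0.1, -0.0]
finger_gap: 63.6
finger_force: 0.0
clock: 37.9
eef_pos: [537.4, -454.6, 237.5]
eef_rot: [-3.142, -0.0, -0.793]
wrist_force: [1.6, -0.6, -0.1]
finger_gap: 64.0
finger_force: 0.0
clock: 38.1
eef_pos: [537.5, -454.8, 235.0]
eef_rot: [-3.142, -0.0, -0.793]
wrist_force: [0.2, 0.4, -1.0]
finger_gap: 64.3
finger_force: 0.0
[ 537.46918191 -454.79182523  234.99515998] [-3.14153244e+00 -4.00344209e-04 -7.93234725e-01] [-0.75  0.65  0.95  0.    1.54  1.61]
4486 size [ 50.3 109.9] cap [ 451.5 -368.8] yaw foot dir -0.778 tool delta [-121.7    1.   201.9]
1552 size [50.2 45.7] cap [ 575.3 -341.4] yaw foot dir -2.072 tool delta [ -54.3 -106.5  202. ]
  return _methods._mean(a, axis=axis, dtype=dtype,
  ret = ret.dtype.type(ret / rcount)
```

```bash
echo '[[[10, -30, -30, 0, 0, 0], [20, -60, -60, 0, 0, 0], [20, -60, -60, 0, 0, 0], [20, -60, -60, 0, 0, 0]]]' > next.json && python3 nudge.py next.json 94; python3 -c "
from h import *
table('w14')"
```

```text
clock: 38.55
eef_pos: [594.0, -426.0, 293.6]
eef_rot: [3.141, 0.002, -0.792]
wrist_force: [-0.2, -0.0, -0.3]
finger_gap: 91.8
finger_force: 0.0
[ 594.03144043 -425.99478485  293.59774964] [ 3.14123920e+00  2.16853108e-03 -7.92103027e-01] [-0.67  0.73  0.69 -0.    1.72  1.69]
3666 size [ 50.7 123.9] cap [ 439.8 -360.7] yaw foot dir -0.743 tool delta [-154.3   63.9  261. ]
3663 size [ 50.2 128. ] cap [ 491.6 -303.6] yaw foot dir -0.545 tool delta [-158.5  -13.1  260.9]
```

```bash
echo '[[[-45, -2, 0, 0, 0, -0.1], [-90, -5, 20, 0, 0, -0.2], [-135, -7, 40, 0, 0, -0.25], [-175, -9, 60, 0, 0, -0.25], [-175, -9, 100, 0, 0, -0.25]]]' > next.json && python3 nudge.py next.json 60 3; echo '[[[0, 0, 45, 0, 0, 0], [0, 0, 80, 0, 0, 0], [0, 0, 80, 0, 0, 0]]]' > next.json && python3 nudge.py next.json; python3 -c "
from h import *
lying(45,80,(-40,140))"
```

```text
clock: 39.1
eef_pos: [475.0, -293.9, 196.1]
eef_rot: [3.141, -0.003, -0.543]
wrist_force: [1.1, -0.9, -0.7]
finger_gap: 60.4
finger_force: 0.0
clock: 39.4
eef_pos: [474.0, -294.1, 109.8]
eef_rot: [-3.141, 0.01, -0.544]
wrist_force: [-0.0, -0.1, 0.1]
finger_gap: 59.9
finger_force: 0.0
[ 474.03325891 -294.07571788  109.81253247] [-3.14091792  0.01008563 -0.54422881]
-16 155 [-17.4  13.4] 66.6
-8 666 [-17.8  13.4] 67.1
0 707 [-17.7  14. ] 67.0
8 748 [-18.1  14.5] 67.0
16 773 [-17.6  13.9] 65.6
24 748 [-17.4  14.3] 65.0
32 797 [-18.   14.8] 64.9
40 845 [-18.3  15.3] 65.0
48 891 [-18.9  15.8] 64.8
56 920 [-19.3  16.2] 64.8
64 1014 [-19.7  16.8] 64.6
72 1074 [-21.7  18.9] 64.1
80 1220 [-23.3  20.5] 60.8
88 1280 [-23.8  20.9] 60.9
96 1350 [-24.4  21.9] 60.7
104 1369 [-24.5  21.8] 60.3
112 1393 [-24.4  22.2] 60.0
120 1372 [-24.1  21.6] 59.4
128 927 [-21.9  19.6] 58.0
```

```bash
echo '[[[2, -2, 35, 0, 0, 0], [2, -2, 65, 0, 0, 0], [2, -2, 76, 0, 0, 0], [2, -2, 80, 0, 0, 0], [2, -2, 80, 0, 0, 0]]]' > next.json && python3 nudge.py next.json; echo '[[[0, 0, 0, 0, 0, 0], [0, 0, 0, 0, 0, 0], [0, 0, 0, 0, 0, 0], [0, 0, 0, 0, 0, 0]]]' > next.json && python3 nudge.py next.json 0 3; echo '[[[0, 0, -12, 0, 0, 0], [0, 0, -26, 0, 0, 0], [0, 0, -40, 0, 0, 0], [0, 0, -55, 0, 0, 0], [0, 0, -70, 0, 0, 0]]]' > next.json && python3 nudge.py next.json;echo '[[[0, 0, -15, 0, 0, 0], [0, 0, -30, 0, 0, 0], [0, 0, -45, 0, 0, 0], [0, 0, -60, 0, 0, 0], [0, 0, -75, 0, 0, 0]]]' > next.json && python3 nudge.py next.json; echo '[[[0, 0, -15, 0, 0, 0], [0, 0, -25, 0, 0, 0], [0, 0, -25, 0, 0, 0], [0, 0, -25, 0, 0, 0]]]' > next.json && python3 nudge.py next.json; echo '[[[-10, 0, 0, 0, 0, -0.14], [-10, 0, 0, 0, 0, -0.28], [-10, 0, 0, 0, 0, -0.42], [-10, 0, 0, 0, 0, -0.56], [-10, 0, 0, 0, 0, -0.56]]]' > next.json && python3 nudge.py next.json; python3 -c "
from h import *
hang()"
```

```text
clock: 39.95
eef_pos: [480.8, -295.5, 36.5]
eef_rot: [3.142, -0.001, -0.543]
wrist_force: [0.7, 0.2, -0.1]
finger_gap: 59.9
finger_force: 0.0
clock: 40.35
eef_pos: [480.6, -295.2, 35.7]
eef_rot: [3.142, -0.001, -0.543]
wrist_force: [0.0, 0.1, 2.9]
finger_gap: 36.5
finger_force: 3.0
clock: 40.85
eef_pos: [480.5, -295.1, 107.1]
eef_rot: [3.142, -0.001, -0.543]
wrist_force: [1.1, 0.6, -1.1]
finger_gap: 36.5
finger_force: 3.0
clock: 41.35
eef_pos: [480.3, -295.0, 182.1]
eef_rot: [3.141, -0.001, -0.543]
wrist_force: [0.7, 1.1, -0.0]
finger_gap: 36.4
finger_force: 3.0
clock: 41.75
eef_pos: [480.2, -294.9, 205.1]
eef_rot: [-3.142, 0.0, -0.543]
wrist_force: [0.2, 0.3, -1.2]
finger_gap: 36.5
finger_force: 3.0
clock: 42.25
eef_pos: [471.6, -289.7, 204.4]
eef_rot: [-3.141, 0.001, 0.019]
wrist_force: [0.8, -0.4, -1.0]
finger_gap: 36.5
finger_force: 3.0
-140 14 [28. 36. 52.] [17. 27.]
-120 68 [23. 38. 51.] [10. 31.]
-100 70 [15. 31. 45.] [ 7. 31.]
-80 86 [ 5. 20. 38.] [ 7. 29.]
-60 89 [-3. 16. 32.] [ 6. 23.]
-40 86 [-11.   6.  24.] [ 4. 22.]
-20 18 [-16.   3.  18.] [ 6. 25.]
```

B hangs about 21° off. I'll carry it to slot −215 and repeat the lower-and-turn.

```bash
echo '[[[12, -20, 0, 0, 0, 0], [28, -48, 0, 0, 0, 0], [44, -76, 0, 0, 0, 0], [60, -104, 0, 0, 0, 0], [75, -128, 0, 0, 0, 0]]]' > next.json && python3 nudge.py next.json; echo '[[[15, -20, 0, 0, 0, 0], [28, -36, 0, 0, 0, 0], [36, -39, 10, 0, 0, 0], [36, -39, 30, 0, 0, 0], [36, -39, 50, 0, 0, 0]]]' > next.json && python3 nudge.py next.json; echo '[[[0, 0, 12, 0, 0, 0], [0, 0, 22, 0, 0, 0], [0, 0, 28, 0, 0, 0], [0, 0, 31, 0, 0, 0], [0, 0, 33, 0, 0, 0]]]' > next.json && python3 nudge.py next.json; python3 -c "
from h import *
hang()"
```

```text
clock: 42.8
eef_pos: [545.1, -159.1, 204.8]
eef_rot: [-3.141, 0.001, 0.012]
wrist_force: [-0.1, 0.1, -1.3]
finger_gap: 36.3
finger_force: 3.0
clock: 43.3
eef_pos: [579.8, -121.4, 153.5]
eef_rot: [-3.142, 0.001, 0.014]
wrist_force: [-1.2, 0.9, -1.5]
finger_gap: 36.4
finger_force: 3.0
clock: 43.8
eef_pos: [580.2, -121.1, 122.5]
eef_rot: [3.141, -0.001, 0.016]
wrist_force: [-1.1, 0.5, 3.7]
finger_gap: 36.2
finger_force: 3.0
-100 43 [ 10.  23. 138.] [-44.  28.]
-80 102 [  1.  19. 130.] [-41.  28.]
-60 134 [-5. 21. 80.] [-39.  38.]
-40 83 [-13.   6.  21.] [ 6. 21.]
-20 16 [-18. -10.  15.] [ 7. 24.]
```

```bash
echo '[[[9, 0, -1, 0, 0, 0], [18, 0, -1.5, 0, 0, 0], [27, 0, -1.5, 0, 0, 0], [36, 0, -1, 0, 0, 0], [44, 0, -0.5, 0, 0, 0]]]' > next.json && python3 nudge.py next.json; python3 -c "
from h import *
hang()"
```

```text
clock: 44.35
eef_pos: [624.9, -120.2, 122.6]
eef_rot: [3.141, -0.0, 0.017]
wrist_force: [-0.6, -0.5, 2.6]
finger_gap: 36.4
finger_force: 3.0
-100 64 [-20.  98. 122.] [-44.  26.]
-80 80 [-23. -11. 118.] [-43.  27.]
-60 92 [-23.  -9.  36.] [-38.  40.]
-40 57 [-23. -15.  -1.] [ 3. 20.]
-20 17 [-22. -15.   2.] [ 3. 26.]
```

Upright. Release and check.

```bash
echo '[[[1, 0, 1, 0, 0, 0], [2, 0, 1.5, 0, 0, 0], [2, 0, 1.5, 0, 0, 0]]]' > next.json && python3 nudge.py next.json;  echo '[[[0, 0, 0, 0, 0, 0], [0, 0, 0, 0, 0, 0], [0, 0, 0, 0, 0, 0], [0, 0, 0, 0, 0, 0]]]' > next.json && python3 nudge.py next.json 60;  echo '[[[0, 0, -25, 0, 0, 0], [0, 0, -60, 0, 0, 0], [0, 0, -100, 0, 0, 0], [-20, 0, -150, 0, 0, 0], [-20, 0, -150, 0, 0, 0]]]' > next.json && python3 nudge.py next.json; echo '[[[0, 0, 0, 0, 0, 0]]]' > next.json && python3 nudge.py next.json; python3 -c "
from h import *
standing(-165,-80,'w15')"
echo '[[[-8, 40, 0, 0, 0, 0.12], [-16, 80, 0, 0, 0, 0.26], [-24, 120, 0, 0, 0, 0.4], [-32, 160, 0, 0, 0, 0.54], [-40, 205, 0, 0, 0, 0.68]]]' > next.json && python3 nudge.py next.json 94; echo '[[[0, 45, -20, 0, 0, 0.1], [0, 90, -30, 0, 0, 0.12], [0, 90, -30, 0, 0, 0.12], [0, 90, -30, 0, 0, 0.12]]]' > next.json && python3 nudge.py next.json; python3 -c "
from h import *
table('w16')"
```

```text
clock: 44.7
eef_pos: [625.9, -120.3, 121.1]
eef_rot: [-3.142, 0.0, 0.017]
wrist_force: [0.3, -0.9, 2.5]
finger_gap: 36.4
finger_force: 3.0
clock: 45.1
eef_pos: [625.8, -120.2, 121.0]
eef_rot: [-3.141, 0.0, 0.017]
wrist_force: [-0.1, 0.2, -0.7]
finger_gap: 59.4
finger_force: 0.0
clock: 45.6
eef_pos: [606.4, -120.9, 277.9]
eef_rot: [3.139, -0.009, 0.017]
wrist_force: [0.5, -0.6, 0.8]
finger_gap: 60.1
finger_force: 0.0
clock: 45.7
eef_pos: [606.0, -120.7, 272.4]
eef_rot: [3.141, -0.002, 0.017]
wrist_force: [0.6, 0.8, -1.1]
finger_gap: 60.0
finger_force: 0.0
w15 [ 606.  -120.7  272.4] 1546
cap top [ 605.9 -135.9] [ 637.4 -105.3] [ 621.6 -120.6] 153.7
clock: 46.25
eef_pos: [568.9, -327.3, 268.9]
eef_rot: [3.141, 0.003, -0.668]
wrist_force: [-0.5, 0.2, -0.2]
finger_gap: 92.9
finger_force: 0.0
clock: 46.65
eef_pos: [513.7, -397.5, 299.2]
eef_rot: [-3.142, 0.003, -0.784]
wrist_force: [-0.6, 1.1, -0.4]
finger_gap: 94.0
finger_force: 0.0
[ 513.67776951 -397.52104404  299.21421398] [-3.14157629e+00  2.64717225e-03 -7.84453372e-01] [-0.72  0.49  1.04  0.    1.61  1.64]
4689 size [ 50.6 144.3] cap [ 427. -359.] yaw foot dir -0.594 tool delta [-87.8  34.  266.4]
```

B stands at (621.6,−120.6). A is seen whole now (144 × 50 mm) with its cap at (427,−359). On to A.

```bash
echo '[[[-40, 15, 20, 0, 0, -0.1], [-88, 34, 40, 0, 0, -0.19], [-88, 34, 85, 0, 0, -0.19], [-88, 34, 130, 0, 0, -0.19], [-88, 34, 175, 0, 0, -0.19]]]' > next.json && python3 nudge.py next.json 60 3; echo '[[[0, 0, 10, 0, 0, 0], [0, 0, 10, 0, 0, 0], [0, 0, 10, 0, 0, 0]]]' > next.json && python3 nudge.py next.json; python3 -c "
from h import *
lying(45,80,(-40,140))"
```

```text
clock: 47.2
eef_pos: [428.0, -357.4, 124.1]
eef_rot: [-3.141, 0.0, -0.591]
wrist_force: [1.7, -0.5, -0.1]
finger_gap: 60.5
finger_force: 0.0
clock: 47.5
eef_pos: [428.8, -359.3, 118.0]
eef_rot: [3.141, -0.002, -0.592]
wrist_force: [-0.1, 0.2, 0.7]
finger_gap: 60.1
finger_force: 0.0
[ 428.77155857 -359.3396028   117.99459735] [ 3.14126187e+00 -2.15172888e-03 -5.92261054e-01]
-16 581 [-13.2  18. ] 67.0
-8 655 [-13.3  18.4] 66.9
0 676 [-13.8  18.9] 66.9
8 729 [-13.8  18.4] 66.5
16 674 [-13.7  17.6] 65.0
24 716 [-14.3  18. ] 65.0
32 760 [-15.1  18.4] 64.9
40 808 [-15.8  19. ] 64.8
48 849 [-16.4  19.4] 64.6
56 866 [-16.9  19.9] 64.6
64 966 [-18.7  20.4] 64.4
72 1084 [-20.3  22.7] 60.7
80 1152 [-21.4  23.1] 60.8
88 1213 [-22.3  24.1] 60.7
96 1230 [-22.3  24. ] 60.5
104 1250 [-22.7  23.9] 60.1
112 1250 [-22.5  23.2] 59.7
120 1114 [-20.6  21.8] 58.2
```

```bash
echo '[[[-2, 2.4, 35, 0, 0, 0], [-2, 2.4, 65, 0, 0, 0], [-2, 2.4, 78, 0, 0, 0], [-2, 2.4, 83, 0, 0, 0], [-2, 2.4, 83, 0, 0, 0]]]' > next.json && python3 nudge.py next.json; echo '[[[0, 0, 0, 0, 0, 0], [0, 0, 0, 0, 0, 0], [0, 0, 0, 0, 0, 0], [0, 0, 0, 0, 0, 0]]]' > next.json && python3 nudge.py next.json 0 3; echo '[[[0, 0, -12, 0, 0, 0], [0, 0, -26, 0, 0, 0], [0, 0, -40, 0, 0, 0], [0, 0, -55, 0, 0, 0], [0, 0, -70, 0, 0, 0]]]' > next.json && python3 nudge.py next.json;echo '[[[0, 0, -15, 0, 0, 0], [0, 0, -30, 0, 0, 0], [0, 0, -45, 0, 0, 0], [0, 0, -60, 0, 0, 0], [0, 0, -75, 0, 0, 0]]]' > next.json && python3 nudge.py next.json; echo '[[[0, 0, -15, 0, 0, 0], [0, 0, -25, 0, 0, 0], [0, 0, -25, 0, 0, 0], [0, 0, -25, 0, 0, 0]]]' > next.json && python3 nudge.py next.json; echo '[[[0, 0, 0, 0, 0, -0.14], [0, 0, 0, 0, 0, -0.28], [0, 0, 0, 0, 0, -0.42], [0, 0, 0, 0, 0, -0.56], [0, 0, 0, 0, 0, -0.61]]]' > next.json && python3 nudge.py next.json; echo '[[[0, 0, 0, 0, 0, 0]]]' > next.json && python3 nudge.py next.json; python3 -c "
from h import *
hang()"
```

```text
clock: 48.05
eef_pos: [425.2, -360.4, 34.2]
eef_rot: [3.141, -0.001, -0.593]
wrist_force: [-0.4, -0.2, -0.3]
finger_gap: 60.2
finger_force: 0.0
clock: 48.45
eef_pos: [424.9, -360.2, 33.7]
eef_rot: [3.141, -0.001, -0.593]
wrist_force: [0.8, 0.2, 2.7]
finger_gap: 36.2
finger_force: 3.0
clock: 48.95
eef_pos: [424.8, -360.1, 105.1]
eef_rot: [3.141, -0.001, -0.593]
wrist_force: [0.1, -0.3, -1.3]
finger_gap: 36.4
finger_force: 3.0
clock: 49.45
eef_pos: [424.6, -360.0, 180.1]
eef_rot: [3.141, -0.001, -0.593]
wrist_force: [0.3, 0.5, -2.3]
finger_gap: 37.0
finger_force: 3.0
clock: 49.85
eef_pos: [424.5, -359.9, 203.0]
eef_rot: [-3.142, 0.0, -0.593]
wrist_force: [0.1, -1.1, -1.0]
finger_gap: 36.6
finger_force: 3.0
clock: 50.35
eef_pos: [424.4, -359.7, 202.2]
eef_rot: [-3.14, 0.001, 0.022]
wrist_force: [-0.0, -0.1, -1.6]
finger_gap: 36.6
finger_force: 3.0
clock: 50.45
eef_pos: [424.5, -359.8, 202.4]
eef_rot: [-3.141, 0.001, 0.017]
wrist_force: [-0.2, -0.3, -0.4]
finger_gap: 36.3
finger_force: 3.0
-140 45 [ 0. 12. 26.] [12. 30.]
-120 62 [-2. 10. 24.] [13. 31.]
-100 70 [-6.  9. 22.] [10. 28.]
-80 75 [-10.   5.  21.] [ 8. 27.]
-60 84 [-13.   3.  20.] [ 5. 22.]
-40 74 [-15.   0.  16.] [ 6. 23.]
-20 15 [-18.  -5.  11.] [ 9. 26.]
```

```bash
echo '[[[0, -20, -2, 0, 0, 0], [2, -55, -5, 0, 0, 0], [8, -95, -8, 0, 0, 0], [15, -135, -8, 0, 0, 0], [20, -175, -8, 0, 0, 0]]]' > next.json && python3 nudge.py next.json 0 6; echo '[[[8, -40, 0, 0, 0, 0], [16, -80, 0, 0, 0, 0], [22, -120, 0, 0, 0, 0], [28, -160, 0, 0, 0, 0], [32, -200, 0, 0, 0, 0]]]' > next.json && python3 nudge.py next.json; echo '[[[8, -40, 0, 0, 0, 0], [16, -80, 0, 0, 0, 0], [22, -120, 0, 0, 0, 0], [28, -160, 0, 0, 0, 0], [34, -190, 0, 0, 0, 0]]]' > next.json && python3 nudge.py next.json; echo '[[[2, -12, 0, 0, 0, 0], [4, -16.5, 0, 0, 0, 0], [4, -16.5, 0, 0, 0, 0], [4, -16.5, 0, 0, 0, 0]]]' > next.json && python3 nudge.py next.json; python3 -c "
from h import *
print(manip.read_state()['eef_pos']);hang()"
```

```text
clock: 51.0
eef_pos: [441.6, -183.2, 211.0]
eef_rot: [-3.141, 0.0, 0.014]
wrist_force: [1.0, 1.0, 0.4]
finger_gap: 36.1
finger_force: 6.0
clock: 51.5
eef_pos: [470.2, 17.5, 211.0]
eef_rot: [-3.142, 0.0, 0.015]
wrist_force: [-0.3, 0.3, -2.1]
finger_gap: 36.4
finger_force: 6.0
clock: 52.0
eef_pos: [500.9, 208.5, 210.8]
eef_rot: [3.142, 0.001, 0.016]
wrist_force: [0.4, 0.1, -1.6]
finger_gap: 36.8
finger_force: 6.0
clock: 52.4
eef_pos: [505.0, 221.8, 211.2]
eef_rot: [3.141, 0.0, 0.015]
wrist_force: [0.8, -0.2, -1.1]
finger_gap: 36.4
finger_force: 6.0
[504.96599951 221.81807782 211.19530947]
-160 9 [139. 140. 140.] [-39.  -4.]
-140 70 [  0.  12. 139.] [-0. 27.]
-120 105 [-3.  9. 25.] [ 7. 29.]
-100 111 [-4.  7. 22.] [ 9. 28.]
-80 132 [-11.   4.  20.] [ 6. 24.]
-60 128 [-13.   1.  17.] [ 6. 21.]
-40 113 [-15.  -2.  14.] [ 4. 20.]
-20 20 [-18. -13.   8.] [ 6. 24.]
```

```bash
echo '[[[15, 0, 0, 0, 0, 0], [37, 0, 0, 0, 0, 0], [60, 0, 0, 0, 0, 0], [82, 0, 0, 0, 0, 0], [101, 0, 10, 0, 0, 0]]]' > next.json && python3 nudge.py next.json 0 3; echo '[[[0, 0, 15, 0, 0, 0], [0, 0, 35, 0, 0, 0], [0, 0, 55, 0, 0, 0], [0, 0, 68, 0, 0, 0], [0, 0, 72, 0, 0, 0]]]' > next.json && python3 nudge.py next.json;  echo '[[[0, 0, 3, 0, 0, 0], [0, 0, 6, 0, 0, 0], [0, 0, 8, 0, 0, 0], [0, 0, 9, 0, 0, 0]]]' > next.json && python3 nudge.py next.json
```

```text
clock: 52.95
eef_pos: [607.4, 223.6, 202.4]
eef_rot: [-3.141, -0.002, 0.015]
wrist_force: [0.7, 0.1, -0.6]
finger_gap: 36.1
finger_force: 3.0
clock: 53.45
eef_pos: [605.3, 224.1, 128.2]
eef_rot: [3.141, 0.001, 0.016]
wrist_force: [0.1, -1.3, 4.7]
finger_gap: 36.1
finger_force: 3.0
clock: 53.85
eef_pos: [606.1, 224.6, 120.6]
eef_rot: [-3.141, -0.001, 0.017]
wrist_force: [-0.3, -0.9, 4.0]
finger_gap: 36.7
finger_force: 3.0
```

```bash
python3 -c "
from h import *
hang()
im,d=manip.camera('side');cv2.imwrite('pics/s17.png',cv2.resize(im[170:400,200:430,::-1],(460,460)))"
```

```text
-100 43 [-8.  0. 40.] [-41.  27.]
-80 122 [-12.   1.  40.] [-37.  25.]
-60 223 [-14.  39.  49.] [-40.  22.]
-40 102 [-16.  -4.  12.] [ 1. 20.]
-20 14 [-18. -13.  -5.] [-0. 22.]
```

View pics/s17.png

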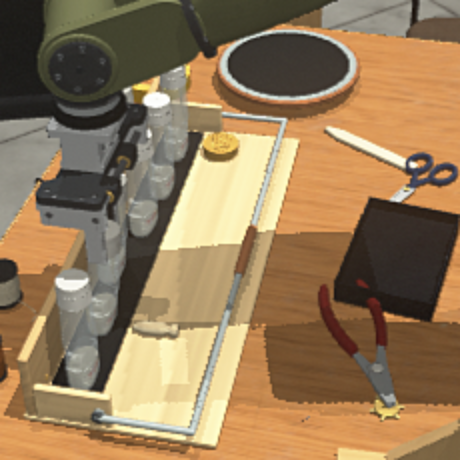

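All six bottles are in the lane; the held one has its foot on the strip at (103,312). I'll bring its cap over its foot and release.

```bash
echo '[[[4, 0, -0.5, 0, 0, 0], [8, 0, -0.5, 0, 0, 0], [12, 0, 0, 0, 0, 0], [16, 0, 0.5, 0, 0, 0], [16, 0, 0.5, 0, 0, 0]]]' > next.json && python3 nudge.py next.json; python3 -c "
from h import *
hang()"; echo '[[[0, 0, 0, 0, 0, 0], [0, 0, 0, 0, 0, 0], [0, 0, 0, 0, 0, 0], [0, 0, 0, 0, 0, 0]]]' > next.json && python3 nudge.py next.json 60;  echo '[[[0, 0, -25, 0, 0, 0], [0, 0, -60, 0, 0, 0], [0, 0, -100, 0, 0, 0], [-20, 0, -150, 0, 0, 0], [-20, 0, -150, 0, 0, 0]]]' > next.json && python3 nudge.py next.json; echo '[[[0, 0, 0, 0, 0, 0]]]' > next.json && python3 nudge.py next.json; python3 -c "
from h import *
standing(180,266,'w18')"
```

```text
clock: 54.45
eef_pos: [622.4, 224.8, 119.6]
eef_rot: [-3.142, -0.0, 0.017]
wrist_force: [0.2, -1.1, 2.8]
finger_gap: 36.5
finger_force: 3.0
-100 33 [-19. -16.  -7.] [-9. 26.]
-80 83 [-21. -15.  -5.] [-3. 24.]
-60 133 [-20.  -7.  32.] [-11.  35.]
-40 98 [-20. -12.   6.] [ 0. 19.]
-20 20 [-19. -14.  -9.] [ 1. 21.]
clock: 54.9
eef_pos: [621.8, 224.9, 119.6]
eef_rot: [-3.142, 0.0, 0.017]
wrist_force: [0.1, -0.0, 1.4]
finger_gap: 59.5
finger_force: 0.0
clock: 55.4
eef_pos: [602.2, 225.2, 276.7]
eef_rot: [-3.139, -0.009, 0.017]
wrist_force: [-0.3, 0.2, 0.6]
finger_gap: 60.1
finger_force: 0.0
clock: 55.5
eef_pos: [601.9, 224.7, 271.0]
eef_rot: [-3.141, -0.002, 0.017]
wrist_force: [0.7, -0.9, -1.0]
finger_gap: 60.3
finger_force: 0.0
w18 [601.9 224.7 271. ] 1556
cap top [605.2 209. ] [636.4 239.5] [620.8 224.3] 153.7
```

All six now measure as standing. I'll go to the middle and check the whole row before moving the bar.

```bash
echo '[[[0, 40, -10, 0, 0, 0], [0, 85, -20, 0, 0, 0], [0, 131, -30, 0, 0, 0], [0, 131, -30, 0, 0, 0], [0, 131, -30, 0, 0, 0]]]' > next.json && python3 nudge.py next.json 94
python3 - <<'E'
from h import *
for i,(a,b) in enumerate(((268,350),(182,266),(97,180),(2,90),(-78,0),(-165,-80))): standing(a,b,f"z{i}")
a=np.load("pics/z0.npz");im,d=a["im"],a["d"];st=dict(eef_pos=a["pos"],eef_rot=a["rot"])
cv2.imwrite("pics/w19.png",im[:,:,::-1])
p,c=cloud("wrist",im,d,st)
q=p[(p[:,0]>440)&(p[:,0]<520)&(p[:,1]>40)&(p[:,1]<140)&(p[:,2]>26)&(p[:,2]<70)]
print("grip",len(q),np.percentile(q,[3,50,97],axis=0).round(1).tolist())
E
```

```text
clock: 56.05
eef_pos: [604.1, 92.8, 298.0]
eef_rot: [-3.142, 0.002, 0.015]
wrist_force: [1.0, 0.5, -0.6]
finger_gap: 93.6
finger_force: 0.0
z0 [604.1  92.8 298. ] 1461
cap top [596.8 291.6] [628.4 323.6] [612.6 307.6] 153.4
z1 [604.   93.8 297.9] 1404
cap top [604.4 207.6] [635.6 239.4] [620.  223.5] 153.5
z2 [603.9  94.3 298.1] 1368
cap top [608.2 121.4] [640.1 152.8] [624.1 137.1] 154.2
z3 [603.9  94.6 298.3] 1333
cap top [605.4  29.8] [636.6  61.3] [621.   45.6] 153.7
z4 [603.9  94.7 298.6] 1386
cap top [602.8 -48.4] [634.2 -16.6] [618.5 -32.5] 153.7
z5 [603.9  94.6 298.8] 1449
cap top [ 605.5 -135.2] [ 637.2 -103.5] [ 621.4 -119.3] 153.6
grip 887 [[470.9, 45.9, 31.3], [479.2, 91.4, 37.4], [483.7, 135.4, 39.9]]
```

View pics/w19.png

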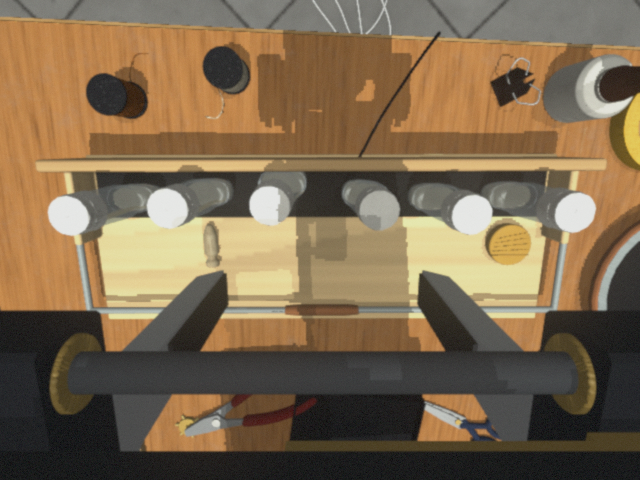

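The picture shows all six caps in a row at rows 205–213, all upright on the strip, with the bar folded and its grip at (322,310). Now I'll turn the tool so it closes across the bar and grip the handle.

```bash
echo '[[[-40, 0, 0, 0, 0, -0.15], [-80, 1, 0, 0, 0, -0.3], [-126.5, 1.5, 0, 0, 0, -0.45], [-126.5, 1.5, 0, 0, 0, -0.6], [-126.5, 1.5, 0, 0, 0, -0.75]]]' > next.json && python3 nudge.py next.json 40 5; echo '[[[0, 0, 20, 0, 0, -0.15], [0, 0, 40, 0, 0, -0.3], [0, 0, 80, 0, 0, -0.45], [0, 0, 120, 0, 0, -0.6], [0, 0, 160, 0, 0, -0.75]]]' > next.json && python3 nudge.py next.json; echo '[[[0, 0, 20, 0, 0, -0.07], [0, 0, 40, 0, 0, -0.07], [0, 0, 40, 0, 0, -0.07], [0, 0, 40, 0, 0, -0.07]]]' > next.json && python3 nudge.py next.json
python3 - <<'E'
from h import *
st=manip.read_state();print(st["joints"].round(2));im,d=manip.camera("wrist");p,c=cloud("wrist",im,d,st)
q=p[(p[:,0]>450)&(p[:,0]<505)&(p[:,1]>50)&(p[:,1]<240)&(p[:,2]>24)&(p[:,2]<55)]
for y in range(50,240,20):
    s=q[(q[:,1]>y)&(q[:,1]<y+20)]
    if len(s)>10:print(y,len(s),np.percentile(s[:,0],[5,50,95]).round(1),np.percentile(s[:,2],95).round(1))
E
```

```text
clock: 56.85
eef_pos: [476.7, 90.5, 300.2]
eef_rot: [3.141, -0.001, 0.774]
wrist_force: [0.1, -0.0, -0.6]
finger_gap: 57.2
finger_force: 0.0
clock: 57.35
eef_pos: [477.4, 90.4, 138.3]
eef_rot: [3.141, -0.0, 1.524]
wrist_force: [0.6, -0.4, 0.3]
finger_gap: 40.1
finger_force: 0.0
clock: 57.75
eef_pos: [477.8, 90.3, 100.2]
eef_rot: [-3.142, -0.0, 1.587]
wrist_force: [0.1, 0.1, 0.9]
finger_gap: 40.0
finger_force: 0.0
[0.11 0.28 1.81 0.   1.05 0.1 ]
50 538 [471.3 477.3 483.2] 39.7
70 605 [471.  477.  483.1] 39.8
90 664 [470.2 476.6 482.7] 39.8
110 679 [470.1 475.9 482.2] 39.8
130 484 [471.2 475.7 480.6] 38.7
150 438 [471.5 475.3 478.8] 37.0
170 454 [471.3 474.9 478.5] 37.2
190 474 [471.1 474.6 478.1] 37.2
210 494 [470.9 474.4 477.8] 37.1
230 222 [470.7 474.1 477.5] 37.0
```

```bash
echo '[[[0, -1, 40, 0, 0, 0], [0, -1, 75, 0, 0, 0], [0, -1, 85, 0, 0, 0], [0, -1, 85, 0, 0, 0]]]' > next.json && python3 nudge.py next.json; echo '[[[0, 0, 0, 0, 0, 0], [0, 0, 0, 0, 0, 0], [0, 0, 0, 0, 0, 0]]]' > next.json && python3 nudge.py next.json 0 6; echo '[[[0, 1.1, -14.9, 0, 0, 0], [0, 4.5, -29.6, 0, 0, 0], [0, 10, -43.5, 0, 0, 0], [0, 17.5, -56.5, 0, 0, 0], [0, 26.8, -68.2, 0, 0, 0]]]' > next.json && python3 nudge.py next.json
```

```text
clock: 58.2
eef_pos: [476.6, 90.0, 14.8]
eef_rot: [-3.141, 0.0, 1.587]
wrist_force: [-1.2, 0.4, 0.6]
finger_gap: 39.9
finger_force: 0.0
clock: 58.5
eef_pos: [477.4, 90.0, 15.9]
eef_rot: [3.139, -0.0, 1.587]
wrist_force: [-0.6, -0.0, -0.2]
finger_gap: 19.5
finger_force: 0.0
clock: 59.0
eef_pos: [501.8, 90.3, 83.6]
eef_rot: [-3.137, 0.0, 1.587]
wrist_force: [-12.0, -0.7, 4.7]
finger_gap: 30.3
finger_force: 6.0
```

The gap reads 30 mm with a −12 N pull, so something isn't right. I'll look before going on.

Run:
```python
from h import *
st=manip.read_state();print(st["eef_pos"],st["wrist_force"],st["finger_gap"],st["finger_force"])
im,d=manip.camera("side");cv2.imwrite("pics/s20.png",cv2.resize(im[200:400,200:400,::-1],(600,600)))
p,c=cloud("side",im,d)
for y0,y1 in((150,200),(220,270)):
    q=p[(p[:,1]>y0)&(p[:,1]<y1)&(p[:,0]>455)&(p[:,0]<575)&(p[:,2]>22)&(p[:,2]<140)];print(len(q),np.percentile(q,[5,50,95],axis=0).round(0).tolist() if len(q) else 0)
```

```text
[501.83192477  90.31310183  83.59379054] [-12.04803094  -0.67433048   4.67991395] 30.281488576788604 5.978530319407582
52 [[487.0, 152.0, 88.0], [490.0, 177.0, 91.0], [494.0, 198.0, 94.0]]
138 [[486.0, 224.0, 23.0], [529.0, 234.0, 27.0], [568.0, 263.0, 93.0]]
```

View pics/s20.png

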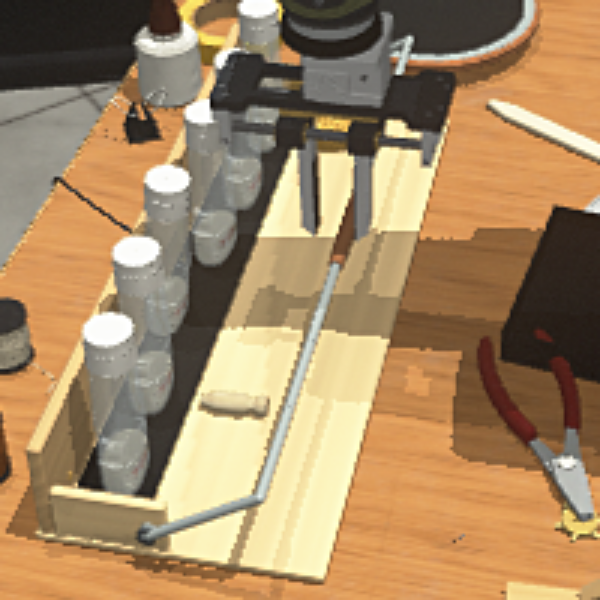

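The fingers were still open when I started the lift. The bar is up about 0.6 rad, resting near the finger tips. I'll open, re-centre on the handle (about x 494, z 88), close fully and carry on.

```bash
echo '[[[0, -2, 0, 0, 0, 0], [0, -6, 2, 0, 0, 0], [0, -9, 8, 0, 0, 0], [0, -9, 14, 0, 0, 0], [0, -9, 14, 0, 0, 0]]]' > next.json && python3 nudge.py next.json 40 6; echo '[[[0, 0, 0, 0, 0, 0], [0, 0, 0, 0, 0, 0], [0, 0, 0, 0, 0, 0], [0, 0, 0, 0, 0, 0], [0, 0, 0, 0, 0, 0]]]' > next.json && python3 nudge.py next.json 0 8;  echo '[[[0, 0, 0, 0, 0, 0], [0, 0, 0, 0, 0, 0]]]' > next.json && python3 nudge.py next.json
python3 - <<'E'
from h import *
im,d=manip.camera("side")
p,c=cloud("side",im,d)
q=p[(p[:,1]>150)&(p[:,1]<200)&(p[:,0]>455)&(p[:,0]<575)&(p[:,2]>30)&(p[:,2]<140)];print(len(q),np.percentile(q,[5,50,95],axis=0).round(0).tolist() if len(q) else 0)
E
```

```text
clock: 59.55
eef_pos: [493.8, 90.2, 67.8]
eef_rot: [-3.14, 0.0, 1.587]
wrist_force: [-0.6, 0.0, -0.4]
finger_gap: 39.8
finger_force: 0.0
clock: 60.05
eef_pos: [494.3, 90.2, 68.9]
eef_rot: [-3.141, 0.0, 1.587]
wrist_force: [-1.5, 0.3, 1.1]
finger_gap: 13.6
finger_force: 8.0
clock: 60.25
eef_pos: [494.3, 90.2, 68.9]
eef_rot: [-3.141, 0.0, 1.587]
wrist_force: [-2.1, 0.0, 2.6]
finger_gap: 13.5
finger_force: 8.0
57 [[488.0, 152.0, 88.0], [491.0, 176.0, 92.0], [495.0, 198.0, 96.0]]
```

```bash
echo '[[[0, 9.9, -12.6, 0, 0, 0], [0, 20.9, -22.7, 0, 0, 0], [0, 33.3, -31.1, 0, 0, 0], [0, 46.9, -37.6, 0, 0, 0], [0, 61.2, -42, 0, 0, 0]]]' > next.json && python3 nudge.py next.json; echo '[[[0, 8, -1.4, 0, 0, 0], [0, 15, -2.1, 0, 0, 0], [0, 21, -2.3, 0, 0, 0], [0, 26, -2.3, 0, 0, 0], [0, 26, -2.3, 0, 0, 0]]]' > next.json && python3 nudge.py next.json
```

```text
clock: 60.8
eef_pos: [556.0, 91.2, 111.5]
eef_rot: [-3.142, -0.0, 1.587]
wrist_force: [-3.1, 0.4, 1.7]
finger_gap: 13.5
finger_force: 8.0
clock: 61.3
eef_pos: [581.4, 91.6, 112.9]
eef_rot: [-3.14, 0.0, 1.587]
wrist_force: [-3.3, 0.1, 2.5]
finger_gap: 13.7
finger_force: 8.0
```

```bash
echo '[[[0, 1, 0, 0, 0, 0], [0, 2, 0, 0, 0, 0], [0, 2, 0, 0, 0, 0]]]' > next.json && python3 nudge.py next.json; echo '[[[0, 1, 0, 0, 0, 0], [0, 2, 0, 0, 0, 0], [0, 2, 0, 0, 0, 0]]]' > next.json && python3 nudge.py next.json;echo '[[[0, 1, 0, 0, 0, 0], [0, 2, 0, 0, 0, 0], [0, 2, 0, 0, 0, 0]]]' > next.json && python3 nudge.py next.json
```

```text
clock: 61.6
eef_pos: [582.0, 91.6, 112.8]
eef_rot: [-3.137, 0.0, 1.587]
wrist_force: [-16.2, -0.5, 8.0]
finger_gap: 14.8
finger_force: 8.0
clock: 61.9
eef_pos: [583.9, 91.6, 112.8]
eef_rot: [-3.137, 0.0, 1.587]
wrist_force: [-14.6, -1.6, 8.6]
finger_gap: 18.2
finger_force: 8.0
clock: 62.2
eef_pos: [585.9, 91.7, 112.8]
eef_rot: [-3.137, 0.0, 1.587]
wrist_force: [-15.5, -0.8, 8.9]
finger_gap: 22.1
finger_force: 8.0
```

The force levels off at 15 N with the bar no longer moving, so it is on its stop. I'll open, raise straight up and look.

```bash
echo '[[[0, -1.5, 0, 0, 0, 0], [0, -1.5, 0, 0, 0, 0], [0, -1.5, 0, 0, 0, 0], [0, -1.5, 0, 0, 0, 0]]]' > next.json && python3 nudge.py next.json 40 5; echo '[[[0, 0, -20, 0, 0, 0], [0, 0, -50, 0, 0, 0], [0, 0, -90, 0, 0, 0], [0, 0, -130, 0, 0, 0], [0, 0, -160, 0, 0, 0]]]' > next.json && python3 nudge.py next.json; echo '[[[0, -45, 0, 0, 0, 0], [0, -90, 0, 0, 0, 0], [0, -130, 0, 0, 0, 0], [0, -130, 0, 0, 0, 0]]]' > next.json && python3 nudge.py next.json
python3 - <<'E'
from h import *
im,d=manip.camera("side");p,c=cloud("side",im,d);cv2.imwrite("pics/s21.png",cv2.resize(im[190:400,190:400,::-1],(600,600)))
st=manip.read_state();iw,dw=manip.camera("wrist");pw,cw=cloud("wrist",iw,dw,st)
for n,P in(("side",p),("wrist",pw)):
  for y0,y1 in((55,130),(160,200),(245,290),(-100,-60)):
    q=P[(P[:,1]>y0)&(P[:,1]<y1)&(P[:,0]>555)&(P[:,0]<598)&(P[:,2]>122)&(P[:,2]<145)]
    if len(q)>5:print(n,y0,len(q),np.percentile(q,[5,50,95],axis=0).round(1).tolist())
  for a,b in((268,350),(182,266),(97,180),(2,90),(-78,0),(-165,-80)):
    q=P[(P[:,1]>a)&(P[:,1]<b)&(P[:,0]>590)&(P[:,0]<660)&(P[:,2]>147)&(P[:,2]<160)]
    if len(q)>20:print("cap",((np.percentile(q[:,:2],2,axis=0)+np.percentile(q[:,:2],98,axis=0))/2).round(1))
E
```

```text
clock: 62.6
eef_pos: [586.3, 91.7, 113.1]
eef_rot: [3.141, 0.0, 1.587]
wrist_force: [-0.3, 0.9, 0.4]
finger_gap: 39.9
finger_force: 0.0
clock: 63.1
eef_pos: [586.4, 91.7, 275.9]
eef_rot: [3.139, -0.0, 1.587]
wrist_force: [0.1, -0.2, 0.7]
finger_gap: 40.1
finger_force: 0.0
clock: 63.5
eef_pos: [453.2, 89.7, 273.9]
eef_rot: [3.141, -0.0, 1.587]
wrist_force: [0.8, -0.5, 0.6]
finger_gap: 40.0
finger_force: 0.0
side 55 117 [[572.7, 60.9, 133.0], [577.9, 94.5, 137.6], [585.0, 126.1, 140.6]]
side 160 41 [[574.4, 162.5, 132.3], [577.4, 181.3, 135.3], [581.2, 196.9, 137.5]]
side 245 56 [[573.1, 249.0, 131.3], [575.9, 267.5, 135.3], [580.0, 286.7, 137.8]]
side -100 26 [[579.1, -96.6, 132.1], [581.7, -82.7, 134.9], [585.7, -63.7, 137.7]]
cap [609.6 311.3]
cap [617.1 227.5]
cap [621.6 140.2]
cap [617.7  48.6]
cap [614.9 -30.4]
cap [ 618.2 -117.4]
wrist 55 1539 [[574.7, 59.4, 132.7], [579.1, 94.2, 137.9], [586.3, 126.3, 139.9]]
wrist 160 574 [[576.0, 161.8, 132.5], [578.6, 180.2, 135.5], [582.7, 197.9, 137.2]]
wrist 245 343 [[574.7, 246.0, 132.4], [577.2, 255.2, 135.5], [581.4, 264.1, 137.1]]
cap [618.2 223.6]
cap [622.  137.9]
cap [619.1  46. ]
```

View pics/s21.png

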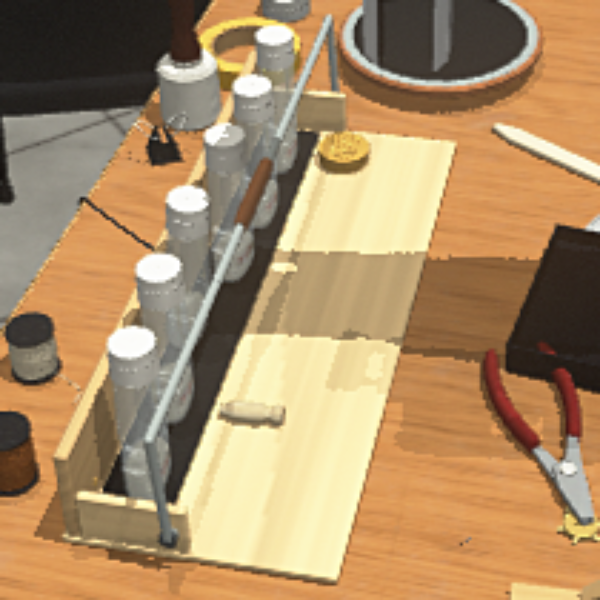

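The picture shows all six bottles upright behind the raised bar, with the rod running from (155,440) to (330,20) and its grip at (255,193). The bar measures 104 mm beyond its folded position, which matches 1.62 rad at the stop. The robot is clear, so I'll hand in.

```bash
python3 -c "
from cell import manip
print(manip.sign_off())"
```

```text
the job is handed in; nothing more can be done
None
```

The job is handed in: all six bottles stand upright on the black strip and the keeper bar is up against its stop. One bottle slipped out onto the board during the grip slackening and was picked up again.

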